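# Book in the plant under glass with the pocket scanner

### The job

The young plant under the glass cloche still has to be booked in, and the scanner cannot read through glass: lift the cloche off and stand it on the round cork mat, take the pocket scanner out of its stand and hold it still for at least a second, aimed square at the middle of that plant's barcode label from about 6 cm, with the window lengthwise to the label. Then put the scanner back in its stand, nose down and fully home, and set the cloche back over the pot, flat on the table. Let nothing drop, keep the cloche level, and leave the plant's pot and everything else where it stands.

Things in the scene. Friction and masses are not known exactly. Their poses are not given: they have to be found in the camera images.
- cloche: Clear glass bell, 130 mm across and 135 mm high with a 4 mm wall, open below, with a round wooden knob on top: knob 28 mm across, from 143 to 172 mm above the rim on a thin neck; grip it with the TCP about 158 mm above the rim. About 0.4 kg. It starts over the plant's pot, resting on the table. Origin: centre of its open rim; z up.
- seedling_pot: The plant's pot: small terracotta pot, 68 mm across the rim, 58 mm high, with a young plant and a stuck-in plastic label; the highest point, label or leaf, is 115 mm above the table. It is the one under the cloche and stands loose on the table, in any of the three pot places. About 0.2 kg. Origin: centre of its underside, z up; at yaw 0 the label faces -x.
- label: That pot's label: a white plastic plate 46 x 28 x 2 mm on a short stake, with black bars, fixed to the pot. Its face leans: it looks upward and to the front, its normal 32 degrees from vertical. Origin: middle of the printed face, 98 mm above the table; z out of the face; y along its 46 mm length (level); x up its slope.
- mat: Round cork mat, 190 mm across, 5 mm thick, fixed on the table, always empty at the start. Origin: centre of its underside; its top is 5 mm above it.
- scanner: Pocket barcode scanner: a black stick of 22 x 36 mm section, 104 mm long, about 0.09 kg, standing nose down in the stand with its upper 62 mm clear of it; grip it 15 to 25 mm below the tail. Its window is the end face of the nose. Origin: middle of the window; z from the window to the tail, so it looks along -z; y across the 36 mm width, x across the 22 mm thickness.
- window (a point): Middle of the scanner's window, 28 mm long in y; same frame as the scanner. Always on, it reads a label whose middle lies within 12 mm of its axis and 40 to 85 mm ahead, with the axis within 12 degrees of the label's normal and y within 20 degrees of the label's y, either way round, while gripped and still (under 20 mm/s, 0.15 rad/s).
- knob (a point): Middle of the cloche's wooden knob, 158 mm above its rim.
- stand: Charging stand, fixed: foot 80 x 86 x 12 mm and on it an upright pocket, 28 mm (x) by 42 mm (y) inside, walls 4 mm, from 12 mm up to 48 mm, with lips sloping outward to 54 mm. Origin: centre of the foot's underside, z up. The scanner is home when its window rests on the pocket floor, 12 mm above the origin; either way round will do.
- big_pot: Bystander: large empty terracotta pot, 122 mm across, 108 mm high, loose. Origin: centre of its underside.
- mid_pot: Bystander: medium terracotta pot, 90 mm across, with its own plant and label up to 130 mm high, loose; not the one to scan. Origin: centre of its underside.
- mister: Bystander: clear plastic plant mister with a press trigger, 68 mm across, 195 mm high, loose. Origin: centre of its underside.
- trowel: Bystander: steel trowel with wooden grip lying flat, 250 mm long, 65 mm wide, 30 mm high. Origin: under the neck near its middle; x towards the tip.
- jar: Bystander: glass jar with steel cap, 72 mm across, 105 mm high, loose. Origin: centre of its underside.
- dibber: Bystander: wooden dibber with T-handle and steel point lying flat, 195 mm long, T 85 mm wide, 22 mm high. Origin: under its middle; x towards the point.
- seed_tray: Bystander: aluminium seed tray, 316 x 216 x 55 mm, fixed on the right of the table. Origin: centre of its underside.
- crate: Bystander: wooden crate of spare pots, 300 x 200 x 130 mm, fixed on the left of the table. Origin: centre of its underside.
There are look-alikes about, which are no part of the job. There is more than one size of the scanner; the one meant has the size given above.

How it is judged:
By the outcome, as a careful person would: the job done as asked, in the order asked, and still so for the second after the job is handed in, with the robot touching nothing.
It also fails if it takes over 72 s, if anything falls off the work surface, if the arm or the gripper's body presses on something with over 40 N, if the wrist force passes 120 N, or if a joint passes its speed limit or range.

### The arm

A 7-joint arm with a two-finger parallel gripper is mounted at the origin on the work surface. World frame = base frame: x ahead of the robot, y to its left, z up, the work surface at z = 0. Lengths are in m, angles in rad, forces in N, time in s.
With the tool pointing down it reaches from about 0.4 to 0.9 m from the base axis. Payload 5.6 kg.
Tool frame: the origin (TCP) lies between the finger pads, 19 mm behind the fingertips; this is the grasp point; x points along the fingers, y is the direction in which the jaws open and shut, and the axes are right-handed (so a half turn about x gives the same grasp; the last joint's range is limited). The gripper opens to 92 mm and grips with 3 to 60 N. Pads are 20 mm wide; open, the fingers measure 128 mm over their backs; the gripper's body (75 mm by 189 mm) begins 69 mm behind the grasp point.
Start: joints at [-1.305, 0.468, -0.012, 1.603, 0.006, 1.071, -0.056], TCP at [0.198, 0.619, 0.233] pointing down, gripper open.
Joint ranges: [-2.53, 2.53], [-0.31, 2.02], [-1.57, 1.55], [0.28, 2.44], [-1.29, 4.43], [0.15, 1.84], [-2.92, 2.92]. Speed limits (rad/s): [2.57, 2.57, 3.14, 3.14, 3.14, 3.14, 3.14].

### API

Orientations are given as a unit quaternion [x, y, z, w].
In Python, from plant import env gives the robot as it stands.
- The arm moves only by the shell command python3 -m inch 'ROWS'. ROWS is JSON, a list that holds one entry, the list of rows, each a list of 7 numbers: the turn, a rotation vector about the tool's x, y, z in degrees, then the shift along the tool's x, y, z in m, then the closure, from 0 (fully open) to 1 (shut). A call has 1 to 10 rows; each row shifts and turns the commanded pose from where the row before left it, along the tool's axes as they then stand; what a row does not reach is not made up. A row lasts 1/10 s, in which the tool goes at most 50 mm and 8.59 degrees, less where a joint would pass 70% of its speed; a pose out of reach is approached as far as the arm can. A call with a gripper value outside its range is refused whole. The fingers move at their own pace and stop on an object; the grip force is fixed at half the most. Time passes only in rows, so rows that do not move let the fingers close. It gives the time, the measured TCP pose, the force and the opening at its end, in the units of the state.
- env.get_obs(): the state, without advancing time (a new reading comes with each control period).
- env.snapshot(name): name is "scene" or "top" or "wrist"; returns a dict with "image" (420x560x3 uint8, red, green, blue), "range_z" (420x560 float32, m along the optical axis (not along the pixel's ray), 0 where there is no reading), "camera_matrix" (3x3 intrinsics, pixels), "world_from_camera" (4x4, takes a point from camera to world coordinates). Camera axes: x right, y down, z forward; pixel columns grow to the right and rows downward; lengths in m; the calibration is good to about 2 mm. A picture is of the moment at which its call begins.
- env.close_job(): hands the job in, once; it reports no verdict.
Trained networks look in the newest picture that a camera, given by its name, has taken for a name from the list of things; names that differ only in an ending like _2 or _b are one class to them, and where a whole thing is asked for, a point or a joint stands for the part that bears it (a point fixed in the world has none). Each returns a list of dicts, best first, with "score" (0 to 1); they miss things now and then, are a little off and sometimes report something else, mostly with a low value. They report only what shows in the picture. A call takes as long as a camera call. They do not tell look-alikes from the thing itself.
- env.cut_out(target, camera): "mask" (420x560 bool, what is visible of it) and "bbox" ([left, top, right, bottom] in pixels, round what is visible of it).
The state is a dict: "t": time; "joint_pos": joint angles; "dq": joint speeds; "tau": joint torques, N m; "tool_pos": TCP position; "tool_rot": TCP orientation; "contact_force": force on the tool from outside, world axes, zero at the start; "wrist_torque": the same for the moment, N m; "finger_gap": finger opening in m.
Only numpy, scipy, OpenCV 4.12 (cv2) and the standard library are available. Lean on these libraries where they do the work, as an engineer would, in place of code of your own. Each camera call takes 0.05 s, during which the arm holds its last target.

## Working session

There is one attempt and no reset: what is moved stays moved. The work goes in short steps, Python scripts to look and compute and a shell command to move; the robot and the scene stay as the last step left them, time stands still between calls to the robot, and variables do not carry over. Pictures are saved under pics/ and viewed, and the job is handed in when it is done.

```bash
ls; mkdir -p pics; cat > h.py <<'E'
import numpy as np, cv2
from plant import env
from scipy.spatial.transform import Rotation as R
def snap(n,f):
    s=env.snapshot(n); cv2.imwrite('pics/'+f+'.png',cv2.cvtColor(s['image'],cv2.COLOR_RGB2BGR)); np.savez('/tmp/'+f+'.npz',**s); return s
def cloud(s):
    z=s['range_z']; K=s['camera_matrix']; v,u=np.mgrid[:z.shape[0],:z.shape[1]]
    p=np.stack([(u-K[0,2])/K[0,0]*z,(v-K[1,2])/K[1,1]*z,z],-1)
    T=s['world_from_camera']; w=p@T[:3,:3].T+T[:3,3]; w[z==0]=np.nan; return w
E
python3 - <<'E'
from h import *
o=env.get_obs(); print(o)
for n in ('scene','top','wrist'):
    s=snap(n,n+'0'); print(n,s['camera_matrix'].tolist(),s['world_from_camera'].round(3).tolist())
E
```

```text
pics
{'t': 0.0, 'joint_pos': array([-1.30500534,  0.46839883, -0.01160496,  1.60358421,  0.00602941,
        1.07140762, -0.05630479]), 'dq': array([-0.00054011,  0.00017771,  0.00149052, -0.00117023,  0.00027382,
        0.00082398, -0.00124415]), 'tau': array([-5.99549239e-04, -5.20571029e+01, -1.25725946e-02, -2.43754542e+01,
       -5.66133508e-02,  1.69606082e-02,  1.63755567e-04]), 'tool_pos': array([0.19744726, 0.61872257, 0.2323426 ]), 'tool_rot': array([ 0.10813719,  0.69873623, -0.10938146,  0.6986485 ]), 'contact_force': array([ 0.13897533, -0.65164147, -0.52359766]), 'wrist_torque': array([-0.00491449, -0.00105366, -0.05016565]), 'finger_gap': 0.09198012870836289}
scene [[460.97413603177006, 0.0, 274.9608975540636], [0.0, 460.97413603177006, 215.19430185319462], [0.0, 0.0, 1.0]] [[0.857, 0.311, -0.41, 1.142], [0.515, -0.508, 0.691, -0.947], [0.006, -0.804, -0.595, 0.933], [0.0, 0.0, 0.0, 1.0]]
top [[486.1118877042032, 0.0, 282.5256645843581], [0.0, 486.1118877042032, 202.8177227939736], [0.0, 0.0, 1.0]] [[-0.03, -0.981, 0.189, 0.263], [-0.999, 0.032, 0.011, -0.006], [-0.017, -0.189, -0.982, 1.849], [0.0, 0.0, 0.0, 1.0]]
wrist [[324.42537197679314, 0.0, 284.2001416053905], [0.0, 324.42537197679314, 217.1409311566329], [0.0, 0.0, 1.0]] [[0.304, 0.91, 0.281, 0.118], [0.953, -0.29, -0.091, 0.643], [-0.001, 0.296, -0.955, 0.383], [0.0, 0.0, 0.0, 1.0]]
```

View pics/scene0.png

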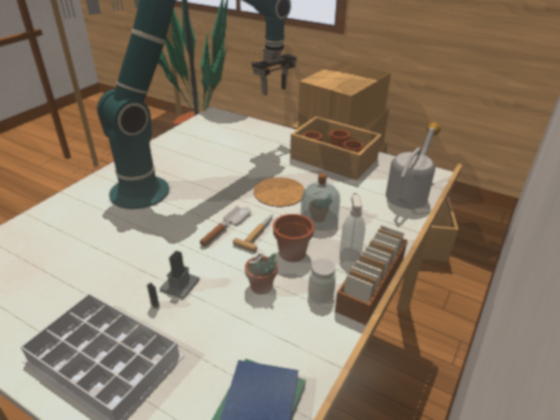

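View pics/top0.png

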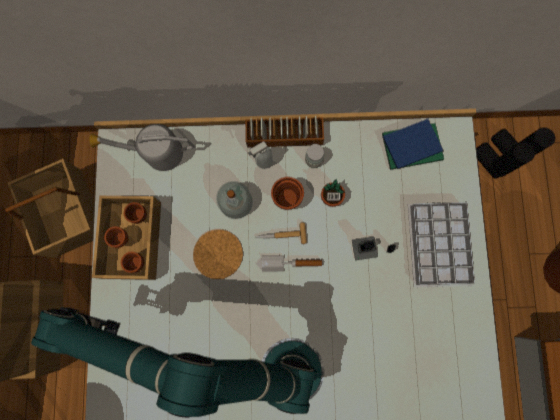

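View pics/wrist0.png

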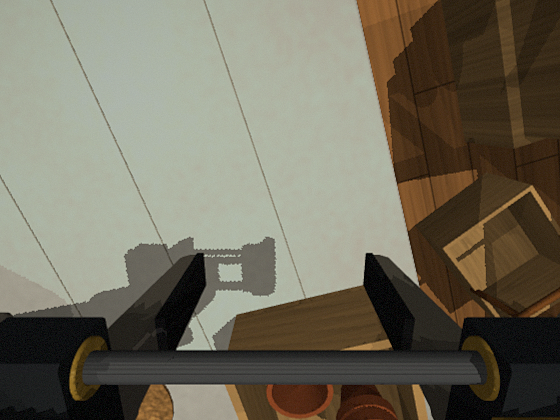

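The cloche is at top px (235,197) with its knob at (231,193). The mat is at (218,253), the stand with a scanner at (365,247), and a small look-alike at (392,247). The seedling is under the cloche. Next I measure these.

```bash
python3 - <<'E'
from h import *
S={}
for n in ('scene','top'):
    S[n]=dict(np.load(f'/tmp/{n}0.npz')); 
for t in ('cloche','knob','mat','scanner','stand','seedling_pot','label','big_pot','mister'):
    for n in ('top','scene'):
        W=cloud(S[n])
        for d in env.cut_out(t,n)[:3]:
            p=W[d['mask']]; p=p[~np.isnan(p).any(1)]
            if len(p)==0: continue
            hi=p[p[:,2]>np.percentile(p[:,2],98)-.006]
            print(t,n,round(d['score'],2),d['bbox'],len(p),'mean',p.mean(0).round(3),'lo',np.percentile(p,2,0).round(3),'hi',np.percentile(p,98,0).round(3),'topmean',hi.mean(0).round(3))
for n,b in (('top',(180,150,300,290)),('scene',(230,150,380,270))):
    im=S[n]['image'][b[1]:b[3],b[0]:b[2],::-1]
    cv2.imwrite(f'pics/{n}_cl.png',cv2.resize(im,None,fx=5,fy=4.2*5/4.2,interpolation=cv2.INTER_CUBIC)[:600,:800])
for n,b in (('top',(340,220,410,270)),('scene',(130,240,230,320))):
    im=S[n]['image'][b[1]:b[3],b[0]:b[2],::-1]
    cv2.imwrite(f'pics/{n}_st.png',cv2.resize(im,None,fx=6,fy=6,interpolation=cv2.INTER_CUBIC))
E
```

```text
cloche top 0.89 [216.5, 180.6, 252.7, 218.2] 1106 mean [0.617 0.192 0.108] lo [0.565 0.135 0.001] hi [0.685 0.254 0.17 ] topmean [0.628 0.197 0.171]
cloche scene 0.93 [300.6, 175.1, 341.4, 231.5] 1581 mean [0.651 0.162 0.088] lo [0.587 0.132 0.007] hi [0.696 0.218 0.161] topmean [0.637 0.188 0.165]
knob top 0.92 [212.6, 182.1, 254.0, 222.3] 1050 mean [0.615 0.191 0.111] lo [0.565 0.135 0.009] hi [0.676 0.251 0.171] topmean [0.627 0.197 0.171]
knob scene 0.66 [297.0, 176.4, 340.7, 231.5] 1609 mean [0.65  0.164 0.087] lo [0.587 0.131 0.003] hi [0.696 0.219 0.168] topmean [0.635 0.192 0.169]
knob scene 0.21 [166.0, 252.3, 181.2, 281.0] 332 mean [ 0.445 -0.295  0.085] lo [ 0.431 -0.308  0.045] hi [ 0.452 -0.272  0.116] topmean [ 0.442 -0.291  0.114]
mat top 0.55 [194.4, 230.1, 242.7, 280.8] 1989 mean [0.43  0.27  0.005] lo [ 0.343  0.183 -0.005] hi [0.516 0.354 0.015] topmean [0.434 0.266 0.011]
mat top 0.38 [87.9, 196.7, 160.5, 280.8] 5212 mean [0.496 0.6   0.053] lo [0.349 0.491 0.001] hi [0.639 0.694 0.114] topmean [0.489 0.593 0.112]
mat scene 0.79 [253.5, 177.4, 302.3, 207.5] 1242 m
[... 1132 characters left out ...]
  0.07 ] lo [ 0.589 -0.064  0.003] hi [0.7   0.05  0.108] topmean [ 0.645 -0.011  0.106]
big_pot scene 0.51 [243.6, 253.8, 278.2, 295.2] 1026 mean [ 0.647 -0.188  0.067] lo [ 0.598 -0.218  0.002] hi [ 0.681 -0.138  0.109] topmean [ 0.654 -0.18   0.107]
mister top 0.65 [252.6, 141.2, 269.9, 170.0] 383 mean [0.776 0.084 0.134] lo [0.759 0.054 0.026] hi [0.804 0.119 0.199] topmean [0.783 0.096 0.196]
mister top 0.33 [213.7, 180.2, 251.9, 220.4] 1028 mean [0.618 0.188 0.112] lo [0.566 0.135 0.01 ] hi [0.683 0.247 0.171] topmean [0.627 0.197 0.172]
mister scene 0.72 [340.3, 193.1, 366.1, 261.6] 1108 mean [0.802 0.064 0.101] lo [0.772 0.048 0.007] hi [0.828 0.104 0.194] topmean [0.792 0.088 0.193]
```

View pics/scene_cl.png

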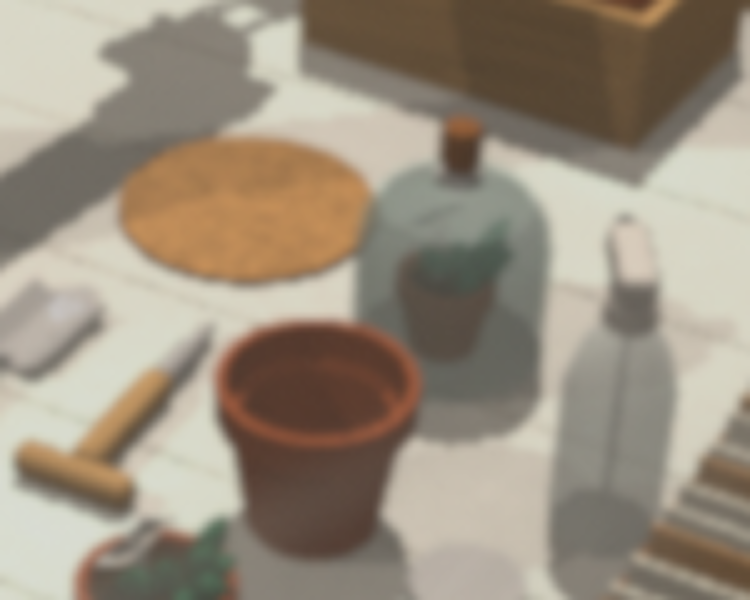

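View pics/scene_st.png

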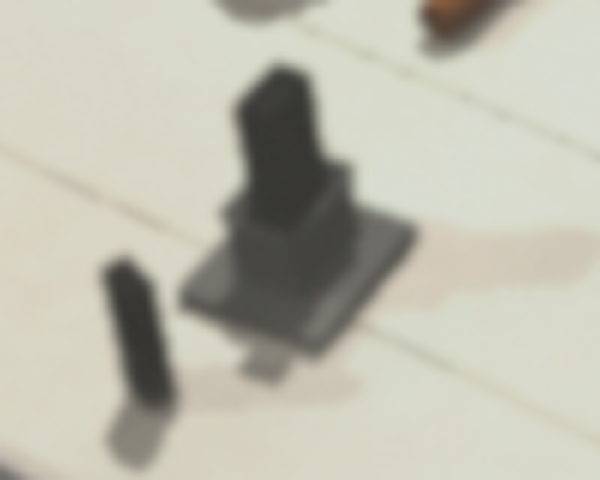

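View pics/top_cl.png

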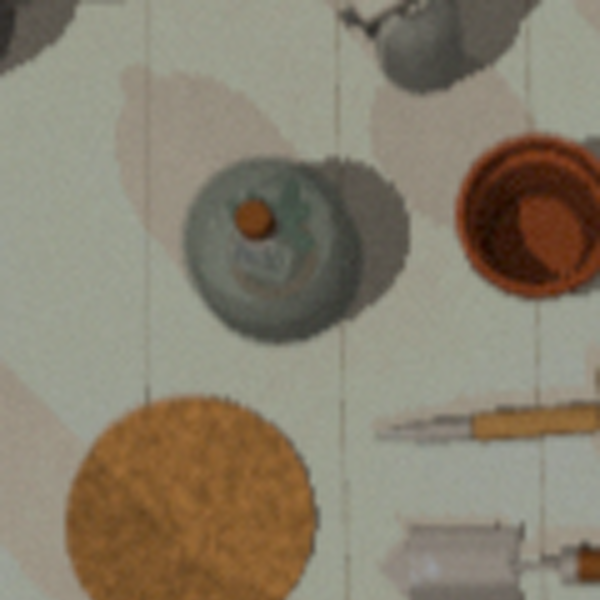

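View pics/top_st.png

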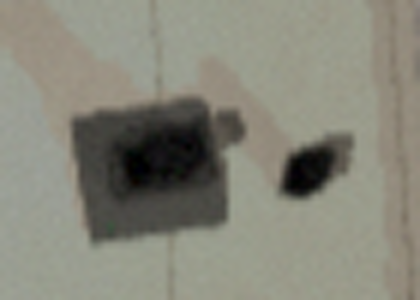

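```bash
cat >> h.py <<'E'
def go(pos=None,rot=None):
    """print turn (deg, tool axes) and shift (tool axes after and before turn) to target"""
    o=env.get_obs(); r=R.from_quat(o['tool_rot'])
    M=r.as_matrix(); print('t',round(o['t'],2),'pos',o['tool_pos'].round(4),'gap',round(o['finger_gap'],4),'F',o['contact_force'].round(1),'\nM',M.round(3).tolist(),'j',o['joint_pos'].round(2))
    rt=r if rot is None else rot
    print('turn',(r.inv()*rt).as_rotvec(degrees=True).round(2))
    if pos is not None:
        d=np.array(pos)-o['tool_pos']; print('dworld',d.round(4),'shift_after_turn',rt.inv().apply(d).round(4),'shift_now',r.inv().apply(d).round(4))
def down(yaw=0,sgn=1):
    # tool x=-z, tool y = sgn*world y rotated by yaw deg
    x=np.array([0,0,-1.]); y=np.array([-np.sin(np.radians(yaw)),np.cos(np.radians(yaw)),0])*sgn
    return R.from_matrix(np.stack([x,y,np.cross(x,y)],1))
E
python3 - <<'E'
from h import *
go((0.52,0.19,0.30),down(0,1)); go((0.52,0.19,0.30),down(0,-1))
from plant import env
print(env.get_obs()['t'])
E
```

```text
t 1.05 pos [0.1976 0.6193 0.2333] gap 0.0919 F [-1.  -0.6 -0.2] 
M [[0.0, 0.304, 0.953], [0.0, 0.953, -0.304], [-1.0, 0.0, 0.0]] j [-1.31  0.47 -0.01  1.6   0.01  1.07 -0.06]
turn [-17.69   0.    -0.  ]
dworld [ 0.3224 -0.4293  0.0667] shift_after_turn [-0.0667 -0.4293  0.3224] shift_now [-0.0667 -0.311   0.4376]
t 1.05 pos [0.1976 0.6193 0.2333] gap 0.0919 F [-1.  -0.6 -0.2] 
M [[0.0, 0.304, 0.953], [0.0, 0.953, -0.304], [-1.0, 0.0, 0.0]] j [-1.31  0.47 -0.01  1.6   0.01  1.07 -0.06]
turn [162.31  -0.    -0.  ]
dworld [ 0.3224 -0.4293  0.0667] shift_after_turn [-0.0667  0.4293 -0.3224] shift_now [-0.0667 -0.311   0.4376]
1.05
```

```bash
python3 -m inch '[[[-5.9,0,0,0,0,0,0],[-5.9,0,0,-0.03,0,0,0],[-5.9,0,0,-0.03,0,0,0],[0,0,0,-0.03,0,0,0]]]' && python3 -m inch '[[[0,0,0,0,-0.036,0.026,0],[0,0,0,0,-0.036,0.027,0],[0,0,0,0,-0.036,0.027,0],[0,0,0,0,-0.036,0.027,0],[0,0,0,0,-0.036,0.027,0],[0,0,0,0,-0.036,0.027,0],[0,0,0,0,-0.036,0.027,0],[0,0,0,0,-0.036,0.027,0],[0,0,0,0,-0.036,0.027,0],[0,0,0,0,-0.036,0.027,0]]]' && python3 -m inch '[[[0,0,0,0,-0.036,0.027,0],[0,0,0,0,-0.036,0.027,0],[0,0,0,0,0,0,0],[0,0,0,0,0,0,0],[0,0,0,0,0,0,0]]]'; python3 - <<'E'
from h import *
go((0.633,0.194,0.30),down(0,1))
s=snap('wrist','w1'); W=cloud(s)
for t in ('knob','cloche','label'):
    for d in env.cut_out(t,'wrist')[:2]:
        p=W[d['mask']]; p=p[~np.isnan(p).any(1)]
        print(t,d['score'],d['bbox'],np.median(p,0).round(3),np.percentile(p,1,0).round(3),np.percentile(p,99,0).round(3))
k=(W[...,2]>0.146)&(W[...,2]<0.18)&(abs(W[...,0]-.633)<.05)&(abs(W[...,1]-.194)<.05)
p=W[k];print('knob pts',len(p),p.min(0).round(3),p.max(0).round(3),p[p[:,2]>p[:,2].max()-.006].mean(0).round(4))
E
```

```text
t: 1.45
tool_pos: [0.1976, 0.6191, 0.3242]
tool_rot: [-0.001, 0.707, 0.001, 0.707]
contact_force: [0.5, 0.4, -0.7]
finger_gap: 0.0922
t: 2.45
tool_pos: [0.4675, 0.2577, 0.3237]
tool_rot: [0.0, 0.707, 0.0, 0.707]
contact_force: [0.4, 1.3, 0.9]
finger_gap: 0.0919
t: 2.95
tool_pos: [0.5199, 0.1887, 0.3232]
tool_rot: [-0.0, 0.707, 0.001, 0.707]
contact_force: [-0.2, 0.5, 0.7]
finger_gap: 0.0917
t 2.95 pos [0.5199 0.1887 0.3232] gap 0.0917 F [-0.2  0.5  0.7] 
M [[-0.0, -0.002, 1.0], [0.001, 1.0, 0.002], [-1.0, 0.001, -0.0]] j [-0.59  0.22  0.21  1.75 -0.05  1.18  1.21]
turn [ 0.12 -0.03 -0.04]
dworld [ 0.1131  0.0053 -0.0232] shift_after_turn [0.0232 0.0053 0.1131] shift_now [0.0232 0.0051 0.1132]
knob 0.69 [239.8, 204.2, 340.9, 317.1] [0.604 0.195 0.12 ] [0.566 0.138 0.004] [0.677 0.254 0.172]
knob 0.64 [83.9, 228.5, 189.3, 322.4] [ 0.641 -0.035  0.077] [ 0.581 -0.062  0.005] [0.688 0.046 0.109]
cloche 0.75 [243.8, 203.9, 340.4, 320.5] [0.604 0.195 0.12 ] [0.566 0.138 0.001] [0.676 0.254 0.172]
label 0.16 [0.0, 225.7, 76.8, 315.6] [ 0.628 -0.155  0.072] [ 0.592 -0.193  0.005] [ 0.675 -0.129  0.112]
knob pts 681 [0.617 0.183 0.147] [0.642 0.21  0.174] [0.6286 0.1962 0.1713]
```

View pics/w1.png

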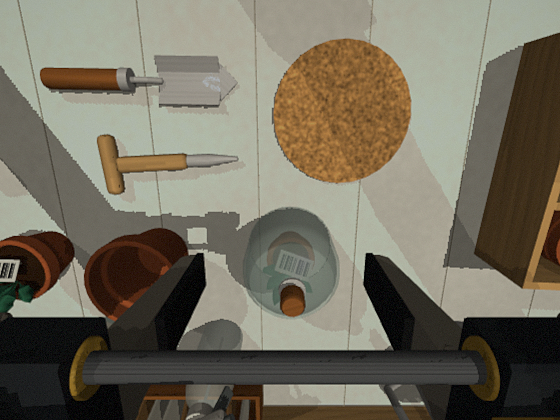

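The knob (px 292,298) comes out at x 0.617–0.642, y 0.183–0.210, top 0.172, so its centre is about (0.630, 0.196). The seedling's label shows through the glass at px (295,264), turned about 15°. Now I approach.

```bash
python3 -m inch '[[[0.12,0,0,0,0.0075,0.03,0],[0,0,0,0,0,0.04,0],[0,0,0,0.02,0,0.04,0],[0,0,0,0.04,0,0,0],[0,0,0,0.04,0,0,0],[0,0,0,0.03,0,0,0],[0,0,0,0.02,0,0,0],[0,0,0,0.014,0,0,0],[0,0,0,0,0,0,0],[0,0,0,0,0,0,0]]]'; python3 - <<'E'
from h import *
go((0.630,0.1965,0.159),down(0,1))
snap('scene','s2'); s=snap('wrist','w2')
im=np.load('/tmp/s2.npz')['image'][120:260,230:400,::-1]
cv2.imwrite('pics/s2c.png',cv2.resize(im,None,fx=4,fy=4))
E
```

```text
t: 4.15
tool_pos: [0.6311, 0.1951, 0.1601]
tool_rot: [0.001, 0.707, -0.0, 0.708]
contact_force: [0.1, -0.3, 0.0]
finger_gap: 0.0917
t 4.15 pos [0.6311 0.1951 0.1601] gap 0.0917 F [ 0.1 -0.3  0. ] 
M [[0.001, 0.002, 1.0], [0.0, 1.0, -0.002], [-1.0, 0.0, 0.001]] j [-0.5   0.56  0.21  1.65 -0.14  0.95  1.33]
turn [-0.09  0.06 -0.03]
dworld [-0.0011  0.0014 -0.0011] shift_after_turn [ 0.0011  0.0014 -0.0011] shift_now [ 0.0011  0.0014 -0.0011]
```

View pics/w2.png

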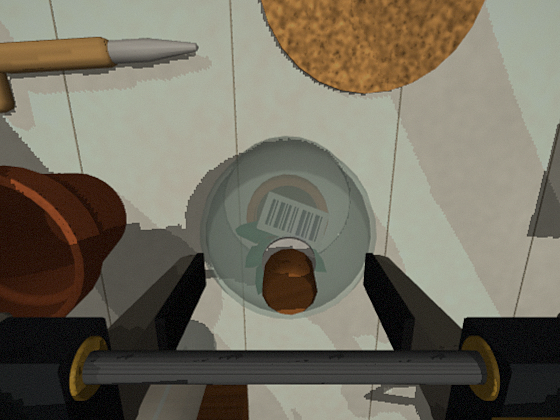

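View pics/s2c.png

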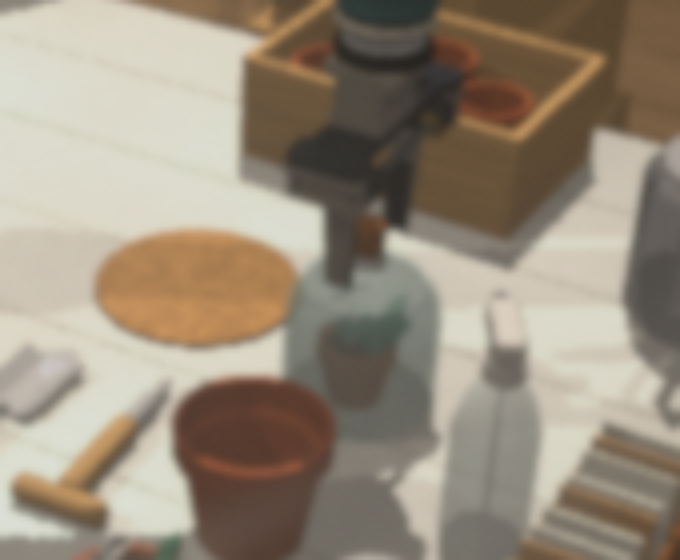

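The knob sits centred between the fingers (px 290, fingers 205–365). Now I close.

```bash
python3 -m inch '[[[0,0,0,0,0.0014,-0.001,0.4],[0,0,0,0,0,0,0.6],[0,0,0,0,0,0,1],[0,0,0,0,0,0,1],[0,0,0,0,0,0,1],[0,0,0,0,0,0,1],[0,0,0,0,0,0,1],[0,0,0,0,0,0,1],[0,0,0,0,0,0,1],[0,0,0,0,0,0,1]]]'; python3 -m inch '[[[0,0,0,0,0,0,1],[0,0,0,-0.005,0,0,1],[0,0,0,-0.01,0,0,1],[0,0,0,-0.01,0,0,1],[0,0,0,0,0,0,1],[0,0,0,0,0,0,1]]]'; python3 - <<'E'
from h import *
go((0.630,0.1965,0.305),down(0,1)); snap('scene','s3')
im=np.load('/tmp/s3.npz')['image'][120:260,230:400,::-1]
cv2.imwrite('pics/s3c.png',cv2.resize(im,None,fx=4,fy=4))
E
```

```text
t: 5.25
tool_pos: [0.6295, 0.1966, 0.1593]
tool_rot: [0.001, 0.707, -0.0, 0.707]
contact_force: [-0.8, 1.6, -0.2]
finger_gap: 0.0272
t: 5.85
tool_pos: [0.6298, 0.1959, 0.1848]
tool_rot: [0.001, 0.707, -0.001, 0.707]
contact_force: [0.1, -0.7, -5.6]
finger_gap: 0.0271
t 5.85 pos [0.6298 0.1959 0.1848] gap 0.0271 F [ 0.1 -0.7 -5.6] 
M [[0.001, 0.002, 1.0], [0.0, 1.0, -0.002], [-1.0, 0.0, 0.001]] j [-0.51  0.53  0.22  1.63 -0.13  0.99  1.32]
turn [-0.13  0.04 -0.01]
dworld [0.0002 0.0006 0.1202] shift_after_turn [-0.1202  0.0006  0.0002] shift_now [-0.1202  0.0006  0.0003]
```

View pics/s3c.png

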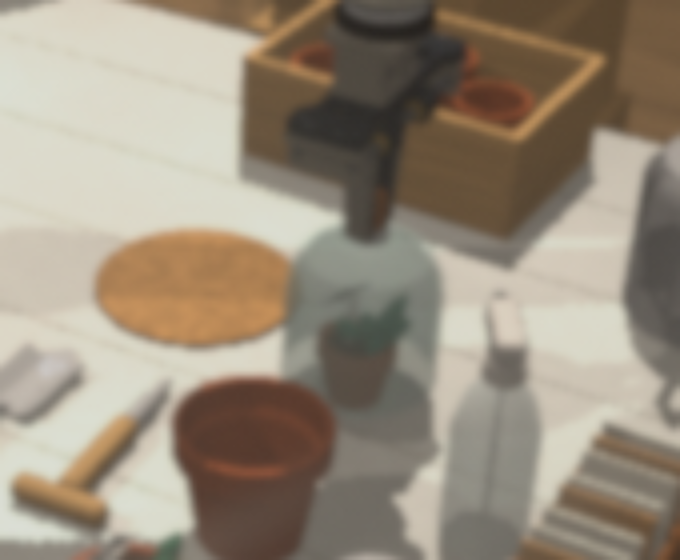

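```bash
python3 -m inch '[[[0,0,0,-0.01,0,0,1],[0,0,0,-0.02,0,0,1],[0,0,0,-0.02,0,0,1],[0,0,0,-0.02,0,0,1],[0,0,0,-0.02,0,0,1],[0,0,0,-0.02,0,0,1],[0,0,0,-0.01,0,0,1],[0,0,0,-0.005,0,0,1],[0,0,0,0,0,0,1]]]' && python3 -m inch '[[[0,0,0,0,0.003,-0.01,1],[0,0,0,0,0.007,-0.02,1],[0,0,0,0,0.01,-0.028,1],[0,0,0,0,0.01,-0.028,1],[0,0,0,0,0.01,-0.028,1],[0,0,0,0,0.01,-0.028,1],[0,0,0,0,0.01,-0.028,1],[0,0,0,0,0.007,-0.018,1],[0,0,0,0,0.003,-0.01,1],[0,0,0,0,0,0,1]]]' && python3 -m inch '[[[0,0,0,0,0,0,1],[0,0,0,0,0,0,1]]]'; python3 - <<'E'
from h import *
go((0.432,0.266,0.1650),down(0,1)); snap('scene','s4'); s=snap('wrist','w4'); W=cloud(s)
im=np.load('/tmp/s4.npz')['image'][80:260,210:400,::-1]
cv2.imwrite('pics/s4c.png',cv2.resize(im,None,fx=3.3,fy=3.3))
E
```

```text
t: 6.8
tool_pos: [0.6296, 0.196, 0.3095]
tool_rot: [0.001, 0.707, -0.001, 0.707]
contact_force: [0.4, -0.3, -5.6]
finger_gap: 0.0271
t: 7.8
tool_pos: [0.4301, 0.2669, 0.3089]
tool_rot: [-0.0, 0.708, 0.0, 0.707]
contact_force: [0.9, -0.2, -4.3]
finger_gap: 0.027
t: 8.0
tool_pos: [0.4328, 0.2657, 0.3092]
tool_rot: [0.001, 0.707, -0.001, 0.707]
contact_force: [0.2, 0.5, -5.9]
finger_gap: 0.0269
t 8.0 pos [0.4328 0.2657 0.3092] gap 0.0269 F [ 0.2  0.5 -5.9] 
M [[0.001, 0.004, 1.0], [-0.0, 1.0, -0.004], [-1.0, -0.0, 0.001]] j [-0.75  0.15  0.15  1.87 -0.02  1.13  0.97]
turn [-0.22  0.03  0.02]
dworld [-0.0008  0.0003 -0.1442] shift_after_turn [ 0.1442  0.0003 -0.0008] shift_now [ 0.1442  0.0004 -0.0009]
```

View pics/s4c.png

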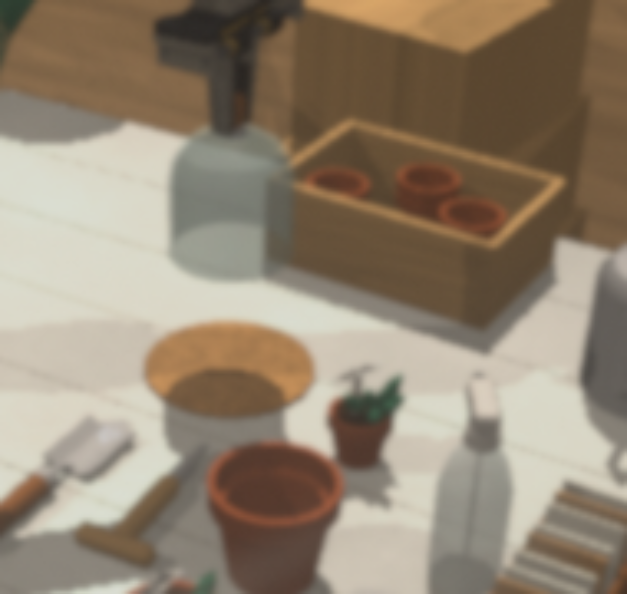

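View pics/w4.png

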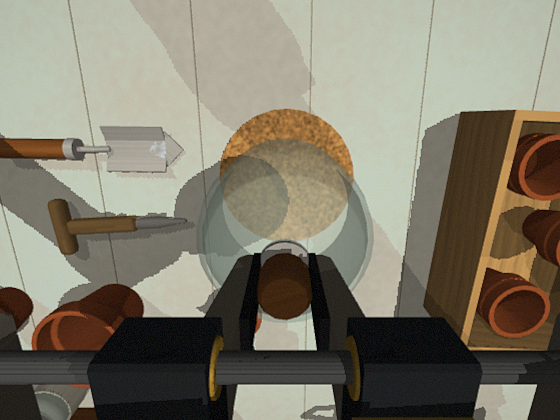

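The cloche is held level over the mat, with the knob at px (285,285) in the wrist view, and the pot is uncovered and undisturbed. I lower it now.

```bash
python3 -m inch '[[[0,0,0,0.01,0,-0.0008,1],[0,0,0,0.02,0,0,1],[0,0,0,0.025,0,0,1],[0,0,0,0.025,0,0,1],[0,0,0,0.025,0,0,1],[0,0,0,0.015,0,0,1],[0,0,0,0.01,0,0,1],[0,0,0,0.006,0,0,1],[0,0,0,0.003,0,0,1],[0,0,0,0,0,0,1]]]'; python3 -m inch '[[[0,0,0,0.001,0,0,1],[0,0,0,0.001,0,0,1],[0,0,0,0.001,0,0,1],[0,0,0,0,0,0,1],[0,0,0,0,0,0,1]]]'; python3 -m inch '[[[0,0,0,0.001,0,0,1],[0,0,0,0.001,0,0,1],[0,0,0,0,0,0,1],[0,0,0,0,0,0,1]]]'
```

```text
t: 9.1
tool_pos: [0.4312, 0.2665, 0.1704]
tool_rot: [0.001, 0.707, -0.001, 0.707]
contact_force: [0.7, -0.2, -4.4]
finger_gap: 0.0268
t: 9.6
tool_pos: [0.431, 0.2665, 0.1674]
tool_rot: [0.001, 0.707, -0.001, 0.707]
contact_force: [0.2, -0.2, -4.1]
finger_gap: 0.0271
t: 10.0
tool_pos: [0.4309, 0.2664, 0.1652]
tool_rot: [0.001, 0.707, -0.001, 0.707]
contact_force: [0.6, 0.5, -5.3]
finger_gap: 0.0274
```

```bash
python3 -m inch '[[[0,0,0,0.001,0,0,1],[0,0,0,0.0005,0,0,1],[0,0,0,0,0,0,1],[0,0,0,0,0,0,1]]]'; python3 -m inch '[[[0,0,0,0.0008,0,0,1],[0,0,0,0,0,0,1],[0,0,0,0,0,0,1]]]'
```

```text
t: 10.4
tool_pos: [0.4312, 0.2667, 0.1641]
tool_rot: [0.001, 0.707, -0.001, 0.707]
contact_force: [-0.7, 0.8, -2.3]
finger_gap: 0.0271
t: 10.7
tool_pos: [0.4312, 0.2669, 0.164]
tool_rot: [0.001, 0.707, -0.0, 0.707]
contact_force: [-1.4, 0.3, 5.9]
finger_gap: 0.0268
```

```bash
python3 -m inch '[[[0,0,0,-0.0006,0,0,0.7],[0,0,0,0,0,0,0.6],[0,0,0,0,0,0,0.3],[0,0,0,0,0,0,0],[0,0,0,0,0,0,0],[0,0,0,0,0,0,0],[0,0,0,-0.02,0,0,0],[0,0,0,-0.04,0,0,0],[0,0,0,-0.04,0,0,0],[0,0,0,-0.03,0,0,0]]]'; python3 -m inch '[[[0,0,0,0,-0.02,0.03,0],[0,0,0,0,-0.02,0.03,0],[0,0,0,0,-0.02,0.03,0],[0,0,0,0,-0.01,0.01,0],[0,0,0,0,0,0,0],[0,0,0,0,0,0,0],[0,0,0,0,0,0,0]]]';python3 - <<'E'
from h import *
go(); s=snap('wrist','w5'); W=cloud(s); snap('scene','s5')
for d in env.cut_out('label','wrist')[:3]:
    m=d['mask']; p=W[m]; p=p[~np.isnan(p).any(1)]
    print(d['score'],d['bbox'],len(p),p.mean(0).round(3))
u0=None
E
```

```text
t: 11.7
tool_pos: [0.4314, 0.2666, 0.296]
tool_rot: [0.001, 0.706, -0.0, 0.708]
contact_force: [0.5, -0.4, -0.3]
finger_gap: 0.0917
t: 12.4
tool_pos: [0.5294, 0.1978, 0.2935]
tool_rot: [0.0, 0.707, 0.0, 0.707]
contact_force: [-0.3, -0.1, -1.1]
finger_gap: 0.0921
t 12.4 pos [0.5294 0.1978 0.2935] gap 0.0921 F [-0.3 -0.1 -1.1] 
M [[-0.001, -0.001, 1.0], [0.001, 1.0, 0.001], [-1.0, 0.001, -0.001]] j [-0.61  0.26  0.23  1.76 -0.07  1.12  1.22]
turn [0. 0. 0.]
0.79 [266.2, 253.3, 310.5, 285.4] 953 [0.617 0.2   0.096]
```

View pics/w5.png

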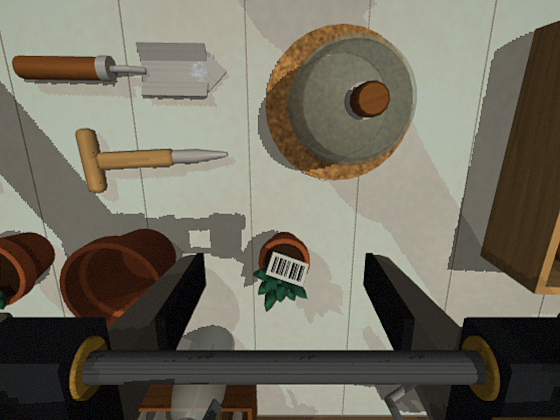

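View pics/s5.png

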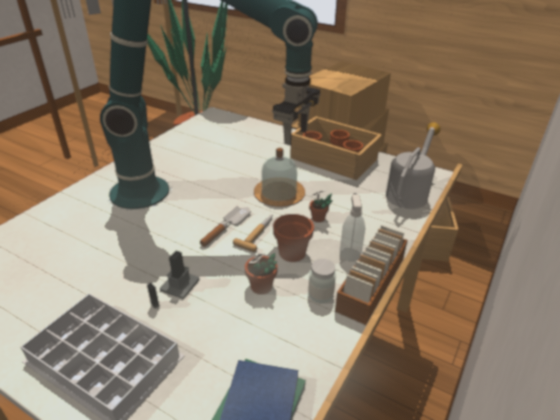

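The cloche stands on the cork, with its knob at px (370,98), and the label is clear at px (287,270). Now I fit the label plane.

```bash
cat > lab.py <<'E'
from h import *
def label(s,m):
    W=cloud(s); im=s['image'].astype(float)
    m=cv2.dilate(m.astype(np.uint8),np.ones((5,5)))>0
    ok=m&~np.isnan(W).any(-1)&(W[...,2]>.07)
    # neutral colour (white/black), not green or terracotta
    sat=im.max(-1)-im.min(-1); ok&=sat<35
    p=W[ok]; c=np.median(p,0)
    for _ in range(8):
        q=p[np.linalg.norm(p-c,axis=1)<.03] if _==0 else p[(abs((p-c)@n)<.003)&(np.linalg.norm(p-c,axis=1)<.03)]
        c=q.mean(0); n=np.linalg.svd(q-c)[2][2]; n*=np.sign(n[2])
    y=np.cross([0,0,1],n); y/=np.linalg.norm(y); x=np.cross(y,n)
    a=np.stack([(q-c)@x,(q-c)@y],1).astype(np.float32)
    r=cv2.minAreaRect(a*1000)
    ctr=c+x*r[0][0]/1000+y*r[0][1]/1000
    print('n',len(q),'centre',ctr.round(4),'normal',n.round(3),'tilt',np.degrees(np.arccos(n[2])).round(1),'yaw',np.degrees(np.arctan2(-n[1],-n[0])).round(1),'rect',np.round(r[1],1),round(r[2],1),'mean',c.round(4))
    return ctr,n
E
python3 - <<'E'
from lab import *
s=dict(np.load('/tmp/w5.npz'))
m=np.zeros((420,560),bool); m[250:288,264:312]=1
label(s,m)
b=s['image'][230:310,240:330,::-1]; cv2.imwrite('pics/lab.png',cv2.resize(b,None,fx=6,fy=6))
# label yaw by long edges
E
```

```text
n 913 centre [0.6166 0.2007 0.0979] normal [-0.495  0.188  0.848] tilt 32.0 yaw -20.8 rect [46.  28.1] 89.9 mean [0.6167 0.2002 0.0981]
```

View pics/lab.png

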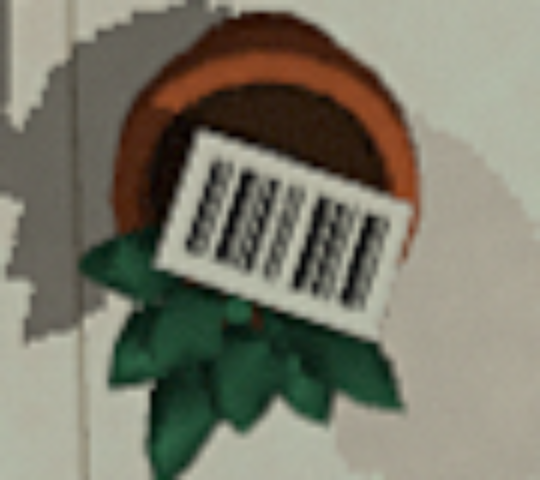

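```bash
python3 -m inch '[[[0,0,0,0,-0.04,0,0],[0,0,0,0,-0.049,0,0],[0,0,0,0,-0.049,0,0],[0,0,0,0,-0.049,0,0],[0,0,0,0,-0.049,0,0],[0,0,0,0,-0.049,0,0],[0,0,0,0,-0.045,-0.02,0],[0,0,0,0,-0.045,-0.02,0],[0,0,0,0,-0.045,-0.02,0],[0,0,0,0,-0.045,-0.02,0]]]' && python3 -m inch '[[[0,0,0,0,-0.02,-0.025,0],[0,0,0,0,0,-0.025,0],[0,0,0,0,0,0,0],[0,0,0,0,0,0,0],[0,0,0,0,0,0,0]]]';python3 - <<'E'
from h import *
go((0.437,-.29,.25),down()); s=snap('wrist','w6'); W=cloud(s)
k=(W[...,2]>.06)&(W[...,2]<.14)&(abs(W[...,0]-.437)<.06)&(abs(W[...,1]+.29)<.06)
p=W[k]; print(len(p),p.min(0).round(4),p.max(0).round(4))
t=p[p[:,2]>.113]; r=cv2.minAreaRect((t[:,:2]*1000).astype(np.float32)); print('top',len(t),np.round(r[0],1),np.round(r[1],1),round(r[2],1),np.percentile(p[:,2],95))
for lo,hi,nm in ((.008,.016,'foot'),(.05,.058,'lip')):
    k=(W[...,2]>lo)&(W[...,2]<hi)&(abs(W[...,0]-.437)<.06)&(abs(W[...,1]+.29)<.06)
    q=W[k]; r=cv2.minAreaRect((q[:,:2]*1000).astype(np.float32)); print(nm,len(q),np.round(r[0],1),np.round(r[1],1),round(r[2],1))
k=(W[...,2]>.06)&(W[...,2]<.14)&(abs(W[...,0]-.437)<.06)&(abs(W[...,1]+.38)<.03); print('lookalike',W[k].min(0),W[k].max(0))
E
```

```text
t: 13.55
tool_pos: [0.449, -0.2696, 0.2939]
tool_rot: [0.0, 0.707, -0.0, 0.707]
contact_force: [1.3, -1.6, 0.1]
finger_gap: 0.0919
t: 14.05
tool_pos: [0.4011, -0.2876, 0.2938]
tool_rot: [-0.0, 0.707, 0.0, 0.707]
contact_force: [-0.5, 0.3, 0.1]
finger_gap: 0.0922
t 14.05 pos [ 0.4011 -0.2876  0.2938] gap 0.0922 F [-0.5  0.3  0.1] 
M [[0.001, -0.0, 1.0], [-0.0, 1.0, 0.0], [-1.0, -0.0, 0.001]] j [ 0.06  0.13  0.55  1.94 -0.08  1.09  2.21]
turn [0.02 0.05 0.  ]
dworld [ 0.0359 -0.0024 -0.0438] shift_after_turn [ 0.0438 -0.0024  0.0359] shift_now [ 0.0438 -0.0024  0.0359]
1003 [ 0.4256 -0.3082  0.0601] [ 0.4505 -0.2719  0.1174]
top 567 [ 437.8 -289.7] [21.3 34.8] 7.6 0.11650598190158648
foot 1812 [ 437.6 -289.7] [80. 86.] 6.8
lip 440 [ 437.4 -289.6] [42.6 56.6] 6.5
lookalike [ 0.41623939 -0.39298159  0.0601739 ] [ 0.44315031 -0.37164332  0.07635992]
```

View pics/w6.png

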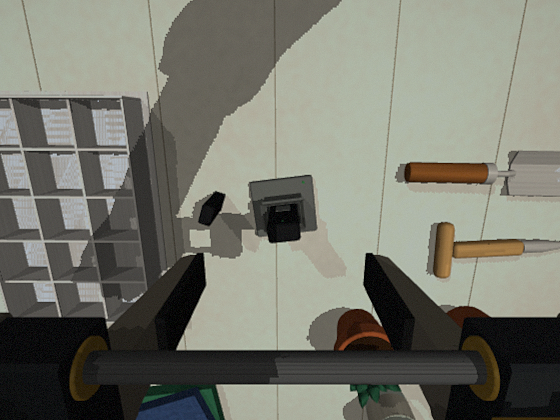

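The scanner top measures 21×35 mm at height 0.117, with its centre at (0.4377, −0.2897). The foot is 80×86 with yaw 6.8°, and the look-alike is only 76 mm tall, so this is the right scanner. Now I approach.

```bash
python3 -m inch '[[[-3.4,0,0,0,0,0.0,0.3],[-3.4,0,0,0,0,0.0,0.3],[0,0,0,0.02,0.002,0.018,0.3],[0,0,0,0.03,0,0.018,0.3],[0,0,0,0.03,0,0,0.3],[0,0,0,0,0,0,0.3],[0,0,0,0,0,0,0.3]]]'; python3 - <<'E'
from h import *
go((0.4377,-.2897,.097),down(6.8)); s=snap('wrist','w7'); W=cloud(s)
k=(W[...,2]>.113)&(W[...,2]<.14)&(abs(W[...,0]-.437)<.04)&(abs(W[...,1]+.29)<.04)
t=W[k]; r=cv2.minAreaRect((t[:,:2]*1000).astype(np.float32)); print('top',len(t),np.round(r[0],1),np.round(r[1],1),round(r[2],1),t[:,2].max())
E
```

```text
t: 14.8
tool_pos: [0.4357, -0.2822, 0.2137]
tool_rot: [-0.041, 0.706, 0.041, 0.705]
contact_force: [0.1, -1.0, 0.1]
finger_gap: 0.0644
t 14.8 pos [ 0.4357 -0.2822  0.2137] gap 0.0644 F [ 0.1 -1.   0.1] 
M [[-0.001, -0.117, 0.993], [-0.0, 0.993, 0.117], [-1.0, 0.0, -0.001]] j [ 0.08  0.28  0.51  1.97 -0.17  0.93  2.37]
turn [-0.07 -0.06 -0.  ]
dworld [ 0.002  -0.0075 -0.1167] shift_after_turn [ 0.1167 -0.0077  0.0011] shift_now [ 0.1167 -0.0077  0.0013]
top 1000 [ 437.3 -289.9] [20.8 35.2] 6.7 0.11758341267725742
```

View pics/w7.png

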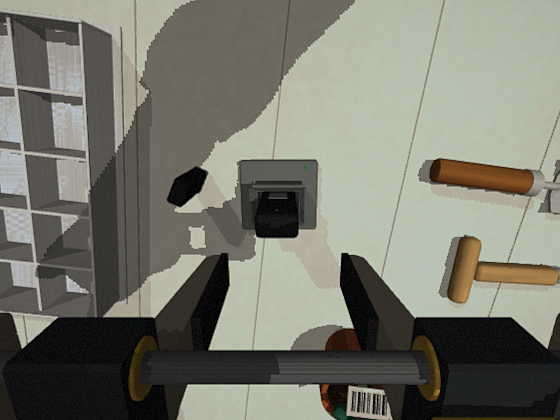

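```bash
python3 -m inch '[[[0,0,0,0,-0.0078,0.001,0.3],[0,0,0,0.02,0,0,0.3],[0,0,0,0.03,0,0,0.3],[0,0,0,0.03,0,0,0.3],[0,0,0,0.02,0,0,0.3],[0,0,0,0.016,0,0,0.3],[0,0,0,0,0,0,0.3],[0,0,0,0,0,0,0.3]]]'; python3 - <<'E'
from h import *
go((0.4375,-.2898,.097),down(6.8)); snap('scene','s8')
im=np.load('/tmp/s8.npz')['image'][210:330,110:250,::-1]; cv2.imwrite('pics/s8c.png',cv2.resize(im,None,fx=4,fy=4))
s=snap('wrist','w8')
E
```

```text
t: 15.65
tool_pos: [0.4379, -0.291, 0.0987]
tool_rot: [-0.041, 0.705, 0.041, 0.706]
contact_force: [0.3, -0.3, 0.0]
finger_gap: 0.0647
t 15.65 pos [ 0.4379 -0.291   0.0987] gap 0.0647 F [ 0.3 -0.3  0. ] 
M [[0.002, -0.116, 0.993], [-0.001, 0.993, 0.116], [-1.0, -0.001, 0.002]] j [ 0.17  0.47  0.44  2.03 -0.31  0.7   2.49]
turn [-0.15  0.09  0.06]
dworld [-0.0004  0.0012 -0.0017] shift_after_turn [ 0.0017  0.0012 -0.0003] shift_now [ 0.0017  0.0012 -0.0003]
```

View pics/s8c.png

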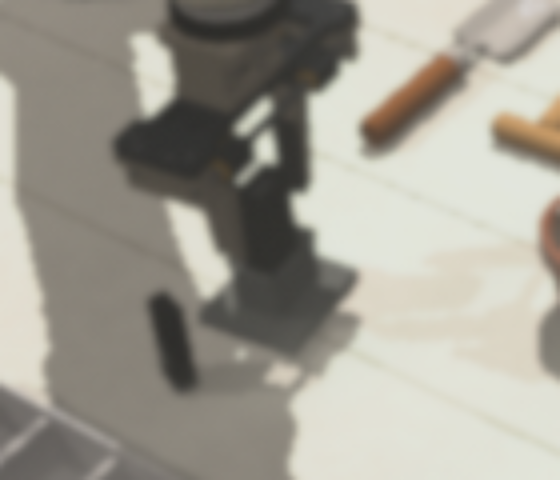

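View pics/w8.png

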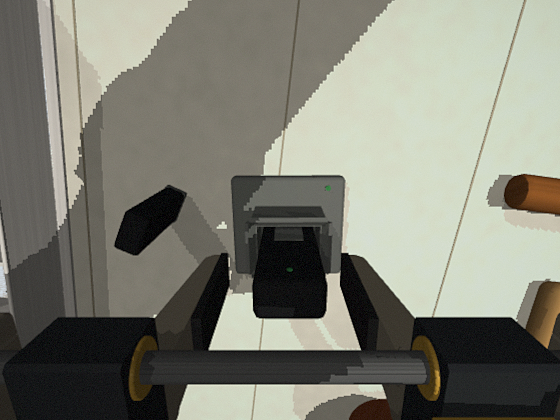

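The scanner tail (px 290) lies between the fingers (228–342). I centre by 1.2 mm and close.

```bash
python3 -m inch '[[[0,0,0,0.0015,0.0012,0,0.3],[0,0,0,0,0,0,0.45],[0,0,0,0,0,0,0.6],[0,0,0,0,0,0,1],[0,0,0,0,0,0,1],[0,0,0,0,0,0,1],[0,0,0,0,0,0,1],[0,0,0,0,0,0,1]]]'; python3 - <<'E'
from h import *
go((0.4375,-.2898,.097),down(6.8))
E
python3 -m inch '[[[0,0,0,-0.01,0,0,1],[0,0,0,-0.015,0,0,1],[0,0,0,-0.02,0,0,1],[0,0,0,-0.025,0,0,1],[0,0,0,-0.03,0,0,1],[0,0,0,-0.03,0,0,1],[0,0,0,-0.02,0,0,1],[0,0,0,0,0,0,1],[0,0,0,0,0,0,1]]]'; python3 - <<'E'
from h import *
go(); snap('scene','s9')
im=np.load('/tmp/s9.npz')['image'][150:330,80:300,::-1]; cv2.imwrite('pics/s9c.png',cv2.resize(im,None,fx=3.3,fy=3.3))
E
```

```text
t: 16.55
tool_pos: [0.4372, -0.2888, 0.0962]
tool_rot: [-0.041, 0.706, 0.041, 0.706]
contact_force: [-0.1, 0.0, 1.7]
finger_gap: 0.0359
t 16.55 pos [ 0.4372 -0.2888  0.0962] gap 0.0359 F [-0.1  0.   1.7] 
M [[0.0, -0.116, 0.993], [0.0, 0.993, 0.116], [-1.0, 0.0, 0.0]] j [ 0.16  0.47  0.44  2.04 -0.31  0.7   2.49]
turn [-0.12  0.01 -0.  ]
dworld [ 0.0003 -0.001   0.0008] shift_after_turn [-0.0008 -0.0011  0.0002] shift_now [-0.0008 -0.0011  0.0002]
t: 17.45
tool_pos: [0.4368, -0.2885, 0.2459]
tool_rot: [-0.041, 0.706, 0.041, 0.706]
contact_force: [0.4, 0.4, -2.1]
finger_gap: 0.0358
t 17.45 pos [ 0.4368 -0.2885  0.2459] gap 0.0358 F [ 0.4  0.4 -2.1] 
M [[0.0, -0.116, 0.993], [0.0, 0.993, 0.116], [-1.0, 0.0, 0.0]] j [ 0.07  0.25  0.53  1.93 -0.15  1.    2.36]
turn [0. 0. 0.]
```

View pics/s9c.png

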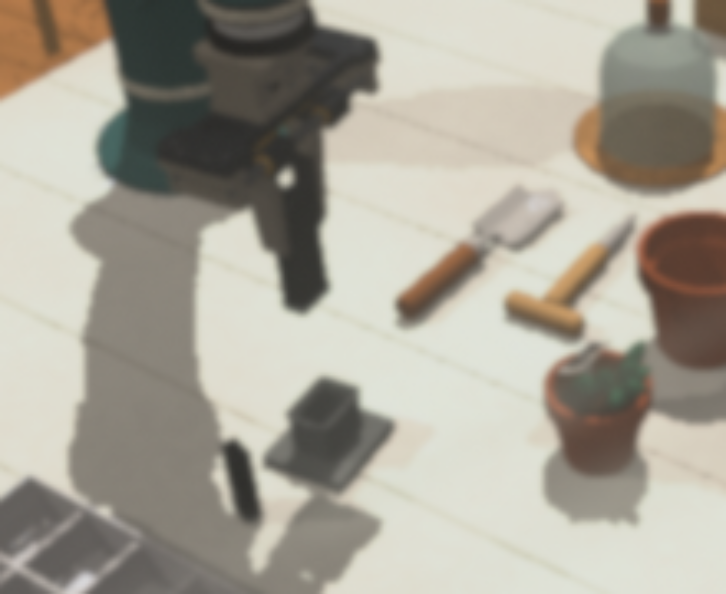

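The scanner is out, held straight (gap 35.8 mm) and the TCP 84 mm above the window. I go to a waypoint near the label.

```bash
python3 -m inch '[[[0,0,0,-0.02,0.015,0.003,1],[0,0,0,-0.02,0.03,0.008,1],[0,0,0,-0.014,0.04,0.01,1],[0,0,0,0,0.043,0.01,1],[0,0,0,0,0.043,0.01,1],[0,0,0,0,0.043,0.01,1],[0,0,0,0,0.043,0.01,1],[0,0,0,0,0.043,0.01,1],[0,0,0,0,0.043,0.01,1],[0,0,0,0,0.043,0.01,1]]]' && python3 -m inch '[[[0,0,0,0,0.043,0.01,1],[0,0,0,0,0.043,0.01,1],[0,0,0,0,0.025,0.008,1],[0,0,0,0,0.02,0.005,1],[7,0,0,0,0,0,1],[7,0,0,0,0,0,1],[7,0,0,0,0,0,1],[6.5,0,0,0,0,0,1],[0,0,0,0,0,0,1],[0,0,0,0,0,0,1]]]' && python3 -m inch '[[[0,-7,0,0,0,0,1],[0,-7,0,0,0,0,1],[0,-7,0,0,0,0,1],[0,-6,0,0,0,0,1],[0,-5,0,0,0,0,1],[0,0,0,0,0,0,1],[0,0,0,0,0,0,1]]]'; cat >tgt.py <<'E'
from h import *
L=np.array([0.6166,0.2007,0.0979]); n=np.array([-0.495,0.188,0.848]); n/=np.linalg.norm(n)
y=np.cross([0,0,1],n); y/=-np.linalg.norm(y)
x=-n; RT=R.from_matrix(np.stack([x,y,np.cross(x,y)],1)); P=L+n*(0.0842+0.06)
go(P,RT); o=env.get_obs(); r=R.from_quat(o['tool_rot'])
w=o['tool_pos']+r.apply([.0842,0,0]); d=r.apply([1,0,0]); s=(L-w)@d
print('window',w.round(4),'dist ahead',s.round(4),'off axis',np.linalg.norm(L-w-s*d).round(4),'ang',np.degrees(np.arccos(-d@n)).round(2))
E
python3 tgt.py
```

```text
t: 18.5
tool_pos: [0.4817, 0.1067, 0.2984]
tool_rot: [-0.041, 0.707, 0.041, 0.705]
contact_force: [0.6, 0.2, -1.2]
finger_gap: 0.0356
t: 19.5
tool_pos: [0.4996, 0.2389, 0.2988]
tool_rot: [0.126, 0.696, -0.127, 0.695]
contact_force: [-0.6, -0.9, -0.6]
finger_gap: 0.0359
t: 20.2
tool_pos: [0.4999, 0.2392, 0.2999]
tool_rot: [0.087, 0.478, -0.158, 0.86]
contact_force: [0.1, 0.6, -0.8]
finger_gap: 0.0359
t 20.2 pos [0.4999 0.2392 0.2999] gap 0.0359 F [ 0.1  0.6 -0.8] 
M [[0.494, 0.354, 0.794], [-0.188, 0.935, -0.3], [-0.849, -0.001, 0.528]] j [-0.96  0.11  0.19  2.05  0.66  0.85  0.03]
turn [ 0.09 -0.1   0.03]
dworld [ 0.0453 -0.0114 -0.0796] shift_after_turn [ 0.0921  0.0054 -0.0028] shift_now [ 0.0921  0.0055 -0.0027]
window [0.5415 0.2234 0.2284] dist ahead 0.1521 off axis 0.0061 ang 0.11
```

```bash
python3 -m inch '[[[0,0,0,0,0.0055,-0.0027,1],[0,0,0,0.02,0,0,1],[0,0,0,0.025,0,0,1],[0,0,0,0.02,0,0,1],[0,0,0,0.015,0,0,1],[0,0,0,0.009,0,0,1],[0,0,0,0.003,0,0,1],[0,0,0,0,0,0,1],[0,0,0,0,0,0,1],[0,0,0,0,0,0,1]]]'; python3 tgt.py; python3 - <<'E'
from h import *
snap('scene','s10'); snap('wrist','w10')
im=np.load('/tmp/s10.npz')['image'][90:270,220:400,::-1]; cv2.imwrite('pics/s10c.png',cv2.resize(im,None,fx=3.3,fy=3.3))
E
```

```text
t: 21.2
tool_pos: [0.5456, 0.2283, 0.2214]
tool_rot: [0.088, 0.477, -0.157, 0.86]
contact_force: [-0.1, -0.0, -0.9]
finger_gap: 0.0362
t 21.2 pos [0.5456 0.2283 0.2214] gap 0.0362 F [-0.1 -0.  -0.9] 
M [[0.496, 0.355, 0.792], [-0.187, 0.935, -0.302], [-0.848, 0.001, 0.53]] j [-0.91  0.27  0.24  2.07  0.73  0.65 -0.03]
turn [-0.03  0.04 -0.07]
dworld [-0.0004 -0.0005 -0.0012] shift_after_turn [ 0.0009 -0.0006 -0.0008] shift_now [ 0.0009 -0.0006 -0.0008]
window [0.5873 0.2125 0.15  ] dist ahead 0.0609 off axis 0.0011 ang 0.08
```

View pics/w10.png

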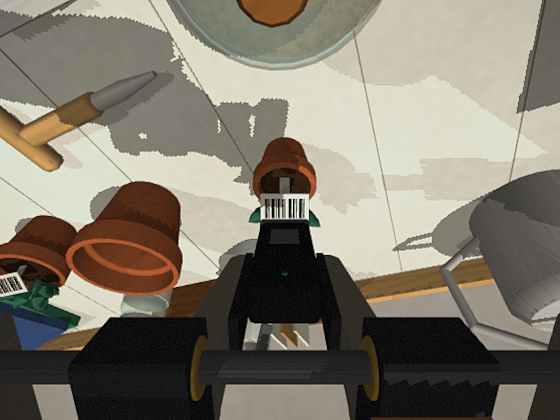

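View pics/s10c.png

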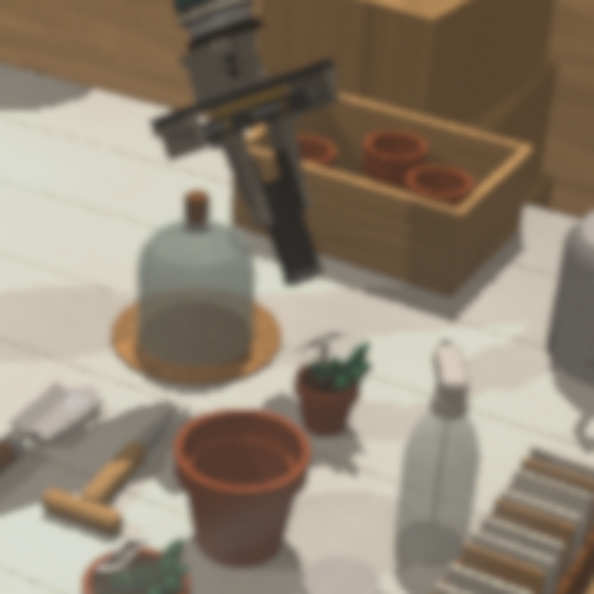

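The scanner points straight at the label: in the wrist view the label at px (284,208) is parallel to the scanner and centred on it. I hold for 2 s.

```bash
python3 -m inch '[[[0,0,0,0,0,0,1],[0,0,0,0,0,0,1],[0,0,0,0,0,0,1],[0,0,0,0,0,0,1],[0,0,0,0,0,0,1],[0,0,0,0,0,0,1],[0,0,0,0,0,0,1],[0,0,0,0,0,0,1],[0,0,0,0,0,0,1],[0,0,0,0,0,0,1]]]'; python3 -m inch '[[[0,0,0,0,0,0,1],[0,0,0,0,0,0,1],[0,0,0,0,0,0,1],[0,0,0,0,0,0,1],[0,0,0,0,0,0,1],[0,0,0,0,0,0,1],[0,0,0,0,0,0,1],[0,0,0,0,0,0,1],[0,0,0,0,0,0,1],[0,0,0,0,0,0,1]]]'; python3 tgt.py
python3 -m inch '[[[0,0,0,-0.02,0,0,1],[0,0,0,-0.035,0,0,1],[0,0,0,-0.035,0,0,1],[0,0,0,-0.02,0,0,1],[0,6,0,0,0,0,1],[0,7,0,0,0,0,1],[0,7,0,0,0,0,1],[0,7,0,0,0,0,1],[0,5,0,0,0,0,1],[0,0,0,0,0,0,1]]]' && python3 -m inch '[[[-7,0,0,0,0,0,1],[-7,0,0,0,0,0,1],[-7,0,0,0,0,0,1],[-6.5,0,0,0,0,0,1],[0,0,0,0,0,0,1],[0,0,0,0,0,0,1]]]'; python3 - <<'E'
from h import *
go((0.4372,-.2888,.25),down(6.7))
E
```

```text
t: 22.3
tool_pos: [0.5455, 0.2278, 0.2206]
tool_rot: [0.088, 0.477, -0.158, 0.86]
contact_force: [0.3, -0.4, -1.5]
finger_gap: 0.0356
t: 23.3
tool_pos: [0.5455, 0.2278, 0.2207]
tool_rot: [0.088, 0.477, -0.158, 0.86]
contact_force: [0.0, -0.5, -1.2]
finger_gap: 0.0361
t 23.3 pos [0.5455 0.2278 0.2207] gap 0.0361 F [ 0.  -0.5 -1.2] 
M [[0.495, 0.355, 0.793], [-0.188, 0.935, -0.301], [-0.848, 0.0, 0.53]] j [-0.91  0.27  0.24  2.07  0.73  0.65 -0.03]
turn [-0.02  0.02  0.01]
dworld [-0.0003  0.     -0.0005] shift_after_turn [ 0.0002 -0.0001 -0.0005] shift_now [ 0.0002 -0.0001 -0.0005]
window [0.5872 0.2119 0.1493] dist ahead 0.0602 off axis 0.0006 ang 0.02
t: 24.3
tool_pos: [0.4933, 0.2464, 0.3138]
tool_rot: [0.129, 0.695, -0.13, 0.695]
contact_force: [0.5, -0.7, -1.4]
finger_gap: 0.0359
t: 24.9
tool_pos: [0.4904, 0.2488, 0.3139]
tool_rot: [-0.041, 0.706, 0.04, 0.706]
contact_force: [-0.3, -0.3, -1.5]
finger_gap: 0.0358
t 24.9 pos [0.4904 0.2488 0.3139] gap 0.0358 F [-0.3 -0.3 -1.5] 
M [[0.001, -0.115, 0.993], [-0.0, 0.993, 0.115], [-1.0, -0.001, 0.001]] j [-0.68  0.22  0.18  1.77 -0.04  1.16  1.19]
turn [-0.11  0.04  0.03]
dworld [-0.0532 -0.5376 -0.0639] shift_after_turn [ 0.0639 -0.5277 -0.1156] shift_now [ 0.0641 -0.5279 -0.1146]
```

Now back over the stand: shift y −0.528, z −0.115, keeping height.

```bash
python3 -m inch '[[[0,0,0,0,-0.02,-0.004,1],[0,0,0,0,-0.04,-0.009,1],[0,0,0,0,-0.044,-0.01,1],[0,0,0,0,-0.044,-0.01,1],[0,0,0,0,-0.044,-0.01,1],[0,0,0,0,-0.044,-0.01,1],[0,0,0,0,-0.044,-0.01,1],[0,0,0,0,-0.044,-0.01,1],[0,0,0,0,-0.044,-0.01,1],[0,0,0,0,-0.044,-0.01,1]]]' && python3 -m inch '[[[0,0,0,0,-0.044,-0.01,1],[0,0,0,0,-0.04,-0.007,1],[0,0,0,0.02,-0.02,-0.004,1],[0,0,0,0.03,-0.012,-0.001,1],[0,0,0,0.02,0,0,1],[0,0,0,0.01,0,0,1],[0,0,0,0,0,0,1],[0,0,0,0,0,0,1],[0,0,0,0,0,0,1]]]'; python3 - <<'E'
from h import *
go((0.4372,-.2888,.15),down(6.7)); s=snap('wrist','w11'); snap('scene','s11'); W=cloud(s)
k=(W[...,2]>.008)&(W[...,2]<.016)&(abs(W[...,0]-.437)<.06)&(abs(W[...,1]+.29)<.06)
q=W[k]; r=cv2.minAreaRect((q[:,:2]*1000).astype(np.float32)); print('foot',len(q),np.round(r[0],1),np.round(r[1],1),round(r[2],1))
im=np.load('/tmp/s11.npz')['image'][180:330,100:280,::-1]; cv2.imwrite('pics/s11c.png',cv2.resize(im,None,fx=3.8,fy=3.8))
E
```

```text
t: 25.9
tool_pos: [0.446, -0.173, 0.3142]
tool_rot: [-0.041, 0.706, 0.04, 0.706]
contact_force: [1.5, 0.5, -1.1]
finger_gap: 0.0355
t: 26.8
tool_pos: [0.439, -0.2893, 0.2351]
tool_rot: [-0.042, 0.705, 0.041, 0.707]
contact_force: [-0.3, -0.5, -0.7]
finger_gap: 0.036
t 26.8 pos [ 0.439  -0.2893  0.2351] gap 0.036 F [-0.3 -0.5 -0.7] 
M [[0.002, -0.117, 0.993], [-0.001, 0.993, 0.117], [-1.0, -0.001, 0.002]] j [ 0.01  0.28  0.61  1.94 -0.19  0.98  2.39]
turn [0.01 0.12 0.06]
dworld [-0.0018  0.0005 -0.0851] shift_after_turn [ 0.0851  0.0008 -0.0018] shift_now [ 0.0851  0.0008 -0.0019]
foot 3223 [ 437.6 -289.6] [80.1 86.2] 6.7
```

View pics/w11.png

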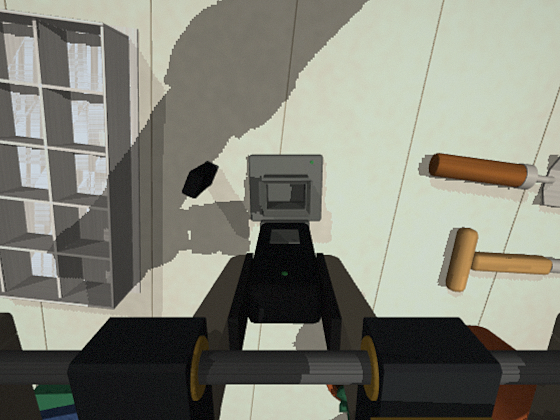

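View pics/s11c.png

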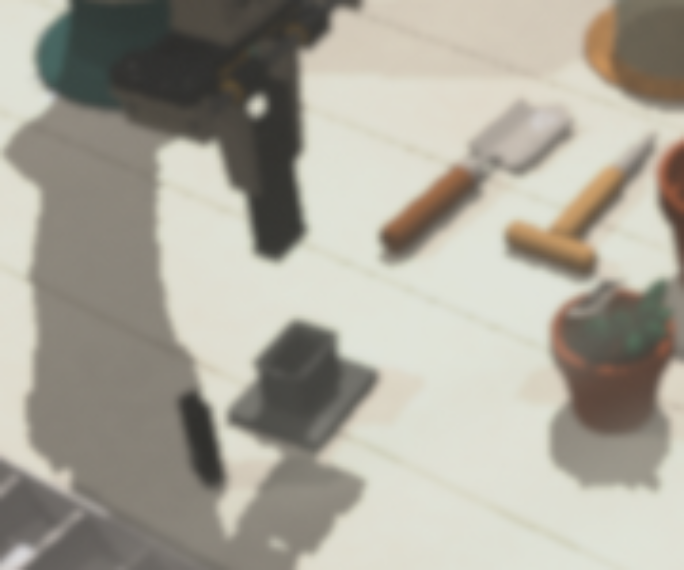

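```bash
python3 -m inch '[[[0,0.1,0.06,0,0.0008,-0.0018,1],[0,0,0,0.02,0,0,1],[0,0,0,0.03,0,0,1],[0,0,0,0.025,0,0,1],[0,0,0,0.01,0,0,1],[0,0,0,0,0,0,1],[0,0,0,0,0,0,1],[0,0,0,0,0,0,1]]]'; python3 - <<'E'
from h import *
go((0.4372,-.2888,.097),down(6.7))
E
```

```text
t: 27.7
tool_pos: [0.437, -0.2892, 0.1502]
tool_rot: [-0.041, 0.706, 0.041, 0.706]
contact_force: [0.4, 0.4, -0.7]
finger_gap: 0.0362
t 27.7 pos [ 0.437  -0.2892  0.1502] gap 0.0362 F [ 0.4  0.4 -0.7] 
M [[0.0, -0.116, 0.993], [-0.0, 0.993, 0.116], [-1.0, -0.0, 0.0]] j [ 0.06  0.4   0.56  2.01 -0.29  0.81  2.48]
turn [-0.02  0.02  0.01]
dworld [ 0.0002  0.0004 -0.0532] shift_after_turn [0.0532 0.0004 0.0002] shift_now [0.0532 0.0004 0.0002]
```

```bash
python3 -m inch '[[[0,0,0,0.006,0.0004,0,1],[0,0,0,0.008,0,0,1],[0,0,0,0.008,0,0,1],[0,0,0,0,0,0,1]]]'; python3 -m inch '[[[0,0,0,0.008,0,0,1],[0,0,0,0.008,0,0,1],[0,0,0,0.006,0,0,1],[0,0,0,0.004,0,0,1],[0,0,0,0.003,0,0,1],[0,0,0,0,0,0,1],[0,0,0,0,0,0,1]]]'
```

```text
t: 28.1
tool_pos: [0.4353, -0.2877, 0.1256]
tool_rot: [-0.04, 0.707, 0.042, 0.704]
contact_force: [-0.2, 0.2, -1.9]
finger_gap: 0.0358
t: 28.8
tool_pos: [0.4361, -0.2883, 0.098]
tool_rot: [-0.041, 0.706, 0.041, 0.705]
contact_force: [0.9, 0.1, -0.3]
finger_gap: 0.0361
```

```bash
python3 -m inch '[[[0,0,0,0.0012,0,0,1],[0,0,0,0,0,0,1],[0,0,0,0,0,0,1]]]'; python3 -m inch '[[[0,0,0,0.001,0,0,1],[0,0,0,0,0,0,1],[0,0,0,0,0,0,1]]]'; python3 - <<'E'
from h import *
go((0.4372,-.2888,.097),down(6.7))
E
```

```text
t: 29.1
tool_pos: [0.4361, -0.2882, 0.0968]
tool_rot: [-0.041, 0.706, 0.042, 0.705]
contact_force: [-0.2, 0.3, -1.1]
finger_gap: 0.0359
t: 29.4
tool_pos: [0.4363, -0.2883, 0.0962]
tool_rot: [-0.041, 0.706, 0.042, 0.705]
contact_force: [-1.2, 1.1, 5.1]
finger_gap: 0.0357
t 29.4 pos [ 0.4363 -0.2883  0.0962] gap 0.0357 F [-1.2  1.1  5.1] 
M [[-0.001, -0.116, 0.993], [0.001, 0.993, 0.116], [-1.0, 0.001, -0.001]] j [ 0.11  0.48  0.51  2.04 -0.36  0.7   2.54]
turn [-0.02 -0.06 -0.06]
dworld [ 0.0009 -0.0005  0.0008] shift_after_turn [-0.0008 -0.0006  0.0009] shift_now [-0.0008 -0.0006  0.0009]
```

It is on the pocket floor at the original height, with 5 N of contact. I release and rise.

```bash
python3 -m inch '[[[0,0,0,0,0,0,0.58],[0,0,0,0,0,0,0.5],[0,0,0,0,0,0,0.4],[0,0,0,0,0,0,0.3],[0,0,0,0,0,0,0.3],[0,0,0,-0.01,0,0,0.3],[0,0,0,-0.03,0,0,0.3],[0,0,0,-0.04,0,0,0.3],[0,0,0,-0.04,0,0,0.3],[0,0,0,0,0,0,0.3]]]'; python3 -m inch '[[[0,0,0,-0.03,0,0,0],[0,0,0,-0.04,0,-0.02,0],[0,0,0,0,0,0,0],[0,0,0,0,0,0,0]]]'; python3 - <<'E'
from h import *
s=snap('wrist','w12'); W=cloud(s)
k=(W[...,2]>.113)&(W[...,2]<.14)&(abs(W[...,0]-.437)<.04)&(abs(W[...,1]+.29)<.04)
t=W[k]; r=cv2.minAreaRect((t[:,:2]*1000).astype(np.float32)); print('top',len(t),np.round(r[0],1),np.round(r[1],1),round(r[2],1),t[:,2].max(),np.median(t[:,2]))
go((0.4312,.2667,.30),down(0))
E
```

```text
t: 30.4
tool_pos: [0.4388, -0.2904, 0.2213]
tool_rot: [-0.042, 0.703, 0.04, 0.709]
contact_force: [0.2, -0.2, -0.1]
finger_gap: 0.0642
t: 30.8
tool_pos: [0.4165, -0.2907, 0.2864]
tool_rot: [-0.041, 0.706, 0.041, 0.706]
contact_force: [-0.8, 0.4, -0.8]
finger_gap: 0.0918
top 633 [ 436.8 -289.4] [21.1 34.8] 6.4 0.1180771682948113 0.11549331428372017
t 30.85 pos [ 0.4164 -0.2902  0.2854] gap 0.0918 F [-0.1  1.2  0.5] 
M [[-0.002, -0.117, 0.993], [0.002, 0.993, 0.117], [-1.0, 0.002, -0.002]] j [-0.02  0.18  0.65  1.92 -0.12  1.08  2.36]
turn [ 6.69 -0.09 -0.1 ]
dworld [0.0148 0.5569 0.0146] shift_after_turn [-0.0146  0.5569  0.0148] shift_now [-0.0138  0.5514  0.0796]
```

View pics/w12.png

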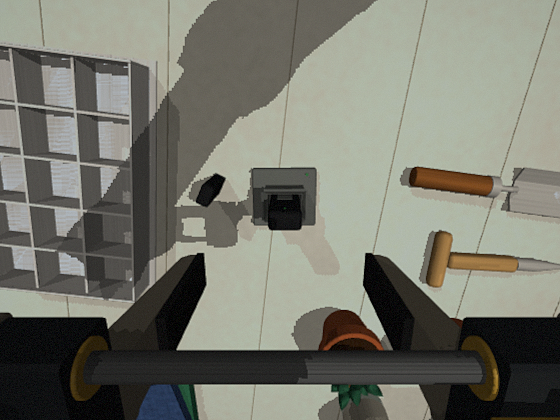

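The scanner is home: top at (0.4368, −0.2894), height 0.1155–0.118 as before, yaw 6.4°. Back to the cloche, bowing outward on the way.

```bash
python3 -m inch '[[[6.7,0,0,-0.015,0,0,0],[0,0,0,0,0.045,0.02,0],[0,0,0,0,0.045,0.02,0],[0,0,0,0,0.045,0.02,0],[0,0,0,0,0.048,0,0],[0,0,0,0,0.048,0,0],[0,0,0,0,0.048,0,0],[0,0,0,0,0.048,0,0],[0,0,0,0,0.048,0,0],[0,0,0,0,0.048,0,0]]]' && python3 -m inch '[[[0,0,0,0,0.048,-0.01,0],[0,0,0,0,0.048,-0.02,0],[0,0,0,0,0.038,-0.015,0],[0,0,0,0,0,0,0],[0,0,0,0,0,0,0],[0,0,0,0,0,0,0]]]'; python3 - <<'E'
from h import *
go((0.4312,.2667,.164),down(0)); s=snap('wrist','w13'); W=cloud(s)
k=(W[...,2]>0.152)&(W[...,2]<0.185)&(abs(W[...,0]-.431)<.03)&(abs(W[...,1]-.267)<.03)
p=W[k];print('knob',len(p),p.min(0).round(4),p.max(0).round(4))
E
```

```text
t: 31.85
tool_pos: [0.4757, 0.1345, 0.2994]
tool_rot: [-0.0, 0.709, 0.0, 0.706]
contact_force: [0.4, -0.0, -0.4]
finger_gap: 0.092
t: 32.45
tool_pos: [0.4328, 0.263, 0.3002]
tool_rot: [0.0, 0.708, -0.001, 0.706]
contact_force: [-0.7, -0.6, 0.2]
finger_gap: 0.0918
t 32.45 pos [0.4328 0.263  0.3002] gap 0.0918 F [-0.7 -0.6  0.2] 
M [[-0.003, 0.002, 1.0], [-0.001, 1.0, -0.002], [-1.0, -0.001, -0.003]] j [-0.8   0.15  0.21  1.88 -0.04  1.11  0.99]
turn [-0.12 -0.18  0.05]
dworld [-0.0016  0.0037 -0.1362] shift_after_turn [ 0.1362  0.0037 -0.0016] shift_now [ 0.1362  0.0038 -0.0012]
knob 851 [0.4183 0.2523 0.1522] [0.446  0.2792 0.1793]
```

View pics/w13.png

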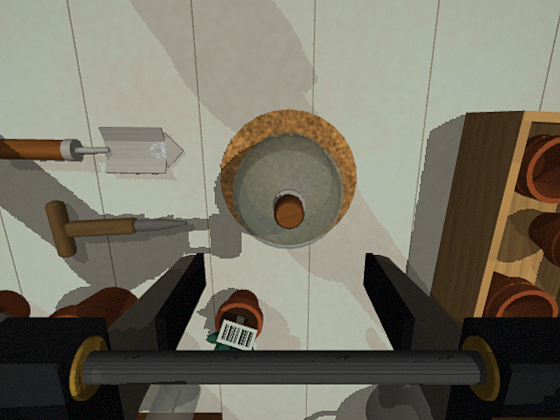

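```bash
python3 -m inch '[[[-0.12,-0.18,0,0.01,0.0033,-0.001,0],[0,0,0,0.03,0,0,0],[0,0,0,0.03,0,0,0],[0,0,0,0.03,0,0,0],[0,0,0,0.02,0,0,0],[0,0,0,0.012,0,0,0],[0,0,0,0.004,0,0,0],[0,0,0,0,0,0,0],[0,0,0,0,0,0,0]]]'; python3 - <<'E'
from h import *
go((0.4315,.2665,.164),down(0))
E
```

```text
t: 33.4
tool_pos: [0.4323, 0.2681, 0.1661]
tool_rot: [0.0, 0.706, 0.001, 0.708]
contact_force: [0.2, -0.2, -0.4]
finger_gap: 0.0916
t 33.4 pos [0.4323 0.2681 0.1661] gap 0.0916 F [ 0.2 -0.2 -0.4] 
M [[0.003, -0.002, 1.0], [0.002, 1.0, 0.001], [-1.0, 0.002, 0.003]] j [-0.78  0.31  0.19  2.02 -0.08  0.81  1.03]
turn [ 0.09  0.15 -0.11]
dworld [-0.0008 -0.0016 -0.0021] shift_after_turn [ 0.0021 -0.0016 -0.0008] shift_now [ 0.0021 -0.0016 -0.0008]
```

```bash
python3 -m inch '[[[0,0.15,-0.1,0.002,-0.0016,-0.0005,0],[0,0,0,0,0,0,0],[0,0,0,0,0,0,0.4],[0,0,0,0,0,0,0.6],[0,0,0,0,0,0,1],[0,0,0,0,0,0,1],[0,0,0,0,0,0,1],[0,0,0,0,0,0,1],[0,0,0,0,0,0,1],[0,0,0,0,0,0,1]]]'; python3 -m inch '[[[0,0,0,0,0,0,1],[0,0,0,0,0,0,1],[0,0,0,0,0,0,1]]]'; python3 - <<'E'
from h import *
go((0.4315,.2665,.164),down(0))
E
```

```text
t: 34.4
tool_pos: [0.4312, 0.2662, 0.1632]
tool_rot: [-0.001, 0.708, 0.0, 0.707]
contact_force: [0.2, 0.1, 0.0]
finger_gap: 0.03
t: 34.7
tool_pos: [0.4311, 0.2666, 0.1632]
tool_rot: [-0.001, 0.708, 0.001, 0.707]
contact_force: [0.8, 1.6, -0.7]
finger_gap: 0.0273
t 34.7 pos [0.4311 0.2666 0.1632] gap 0.0273 F [ 0.8  1.6 -0.7] 
M [[-0.001, -0.002, 1.0], [-0.001, 1.0, 0.002], [-1.0, -0.001, -0.001]] j [-0.78  0.32  0.19  2.02 -0.08  0.81  1.03]
turn [ 0.12 -0.07  0.03]
dworld [ 0.0004 -0.0001  0.0008] shift_after_turn [-0.0008 -0.0001  0.0004] shift_now [-0.0008 -0.0001  0.0004]
```

```bash
python3 -m inch '[[[0,0,0,-0.003,0,0,1],[0,0,0,-0.01,0,0,1],[0,0,0,-0.02,0,0,1],[0,0,0,-0.025,0,0,1],[0,0,0,-0.025,0,0,1],[0,0,0,-0.025,0,0,1],[0,0,0,-0.02,0,0,1],[0,0,0,-0.015,0,0,1],[0,0,0,-0.005,0,0,1],[0,0,0,0,0,0,1]]]'; python3 - <<'E'
from h import *
go((0.6297,.1962,.31),down(0))
for f in ('w5','w13'):
    s=dict(np.load(f'/tmp/{f}.npz')); W=cloud(s); im=s['image'].astype(float)
    near=(abs(W[...,0]-.63)<.08)&(abs(W[...,1]-.196)<.08)
    k=near&(W[...,2]>.02); p=W[k]; print(f,'all',p.min(0).round(3),p.max(0).round(3))
    red=near&(im[...,0]>im[...,1]*1.5)&(im[...,0]>70)&(W[...,2]>.055)&(W[...,2]<.062); q=W[red]
    A=np.c_[2*q[:,:2],np.ones(len(q))]; c=np.linalg.lstsq(A,(q[:,:2]**2).sum(1),rcond=None)[0]
    print(len(q),c[:2].round(4),np.sqrt(c[2]+c[0]**2+c[1]**2).round(4),q.min(0),q.max(0))
    r=np.hypot(p[:,0]-.6297,p[:,1]-.1962); print('max r about cloche axis',np.sort(r)[-5:].round(4))
snap('scene','s14'); im=np.load('/tmp/s14.npz')['image'][80:260,210:400,::-1]
cv2.imwrite('pics/s14c.png',cv2.resize(im,None,fx=3.3,fy=3.3))
E
```

```text
t: 35.7
tool_pos: [0.4313, 0.2662, 0.3117]
tool_rot: [-0.001, 0.707, 0.0, 0.707]
contact_force: [-1.0, -0.4, -5.2]
finger_gap: 0.0272
t 35.7 pos [0.4313 0.2662 0.3117] gap 0.0272 F [-1.  -0.4 -5.2] 
M [[-0.001, -0.002, 1.0], [-0.0, 1.0, 0.002], [-1.0, -0.0, -0.001]] j [-0.8   0.14  0.21  1.87 -0.03  1.14  0.99]
turn [ 0.09 -0.04  0.03]
dworld [ 0.1984 -0.07   -0.0017] shift_after_turn [ 0.0017 -0.07    0.1984] shift_now [ 0.0016 -0.0703  0.1983]
w5 all [0.594 0.16  0.02 ] [0.675 0.23  0.107]
360 [0.627  0.1961] 0.0306 [0.59392166 0.16360631 0.05503303] [0.64005128 0.22905651 0.05991884]
max r about cloche axis [0.0487 0.0489 0.0489 0.0498 0.0506]
w13 all [0.594 0.16  0.02 ] [0.655 0.23  0.106]
350 [0.6269 0.1962] 0.0306 [0.59388409 0.1628415  0.05501771] [0.64738198 0.22972321 0.05975703]
max r about cloche axis [0.0374 0.0381 0.0382 0.039  0.0406]
```

View pics/s14c.png

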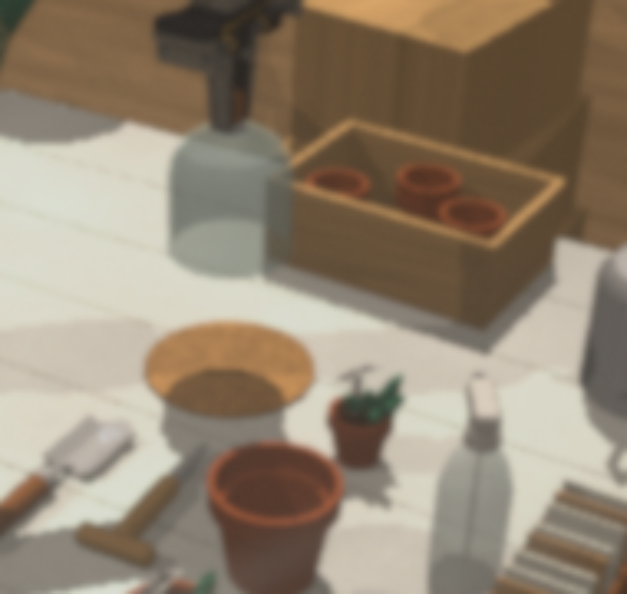

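The cloche is level in the grip and the pot is unmoved. Everything of the plant lies within 51 mm of the original cloche axis (inner radius 61), so I return it to its original spot.

```bash
python3 -m inch '[[[0,0,0,0,-0.003,0.01,1],[0,0,0,0,-0.007,0.02,1],[0,0,0,0,-0.01,0.028,1],[0,0,0,0,-0.01,0.028,1],[0,0,0,0,-0.01,0.028,1],[0,0,0,0,-0.01,0.028,1],[0,0,0,0,-0.01,0.028,1],[0,0,0,0,-0.007,0.018,1],[0,0,0,0,-0.003,0.01,1],[0,0,0,0,0,0,1]]]' && python3 -m inch '[[[0,0,0,0,0,0,1],[0,0,0,0,0,0,1]]]'; python3 - <<'E'
from h import *
go((0.6297,.1962,.163),down(0))
E
```

```text
t: 36.75
tool_pos: [0.6304, 0.1954, 0.3094]
tool_rot: [-0.001, 0.708, -0.001, 0.706]
contact_force: [0.0, -0.4, -4.2]
finger_gap: 0.027
t: 36.95
tool_pos: [0.6284, 0.1977, 0.3109]
tool_rot: [-0.001, 0.708, 0.001, 0.706]
contact_force: [-0.3, 0.1, -5.1]
finger_gap: 0.0272
t 36.95 pos [0.6284 0.1977 0.3109] gap 0.0272 F [-0.3  0.1 -5.1] 
M [[-0.002, -0.003, 1.0], [-0.0, 1.0, 0.003], [-1.0, -0.0, -0.002]] j [-0.57  0.43  0.3   1.51 -0.13  1.23  1.32]
turn [ 0.19 -0.13  0.02]
dworld [ 0.0013 -0.0015 -0.1479] shift_after_turn [ 0.1479 -0.0015  0.0013] shift_now [ 0.1479 -0.0015  0.0016]
```

```bash
python3 -m inch '[[[0,-0.1,0,0,-0.0012,0.001,1],[0,0,0,0.01,0,0,1],[0,0,0,0.015,0,0,1],[0,0,0,0.02,0,0,1],[0,0,0,0.02,0,0,1],[0,0,0,0.02,0,0,1],[0,0,0,0.02,0,0,1],[0,0,0,0.02,0,0,1],[0,0,0,0.015,0,0,1],[0,0,0,0,0,0,1]]]'; python3 -m inch '[[[0,0,0,0.004,0,0,1],[0,0,0,0.002,0,0,1],[0,0,0,0,0,0,1],[0,0,0,0,0,0,1]]]'; python3 - <<'E'
from h import *
go((0.6297,.1962,.1582),down(0))
E
```

```text
t: 37.95
tool_pos: [0.6284, 0.195, 0.1676]
tool_rot: [-0.002, 0.709, -0.0, 0.705]
contact_force: [-1.7, -0.3, -5.3]
finger_gap: 0.0274
t: 38.35
tool_pos: [0.6309, 0.1955, 0.1657]
tool_rot: [-0.001, 0.707, 0.001, 0.708]
contact_force: [0.3, -0.1, -5.1]
finger_gap: 0.0276
t 38.35 pos [0.6309 0.1955 0.1657] gap 0.0276 F [ 0.3 -0.1 -5.1] 
M [[0.002, -0.002, 1.0], [-0.0, 1.0, 0.002], [-1.0, -0.0, 0.002]] j [-0.54  0.56  0.27  1.65 -0.17  0.96  1.36]
turn [0.11 0.09 0.02]
dworld [-0.0012  0.0007 -0.0075] shift_after_turn [ 0.0075  0.0007 -0.0012] shift_now [ 0.0075  0.0007 -0.0012]
```

```bash
python3 -m inch '[[[0,0.1,0,0.002,0,-0.0005,1],[0,0,0,0.002,0,0,1],[0,0,0,0.001,0,0,1],[0,0,0,0,0,0,1],[0,0,0,0,0,0,1]]]'; python3 -m inch '[[[0,0,0,0.001,0,0,1],[0,0,0,0,0,0,1],[0,0,0,0,0,0,1]]]'
```

```text
t: 38.85
tool_pos: [0.63, 0.1954, 0.16]
tool_rot: [-0.001, 0.708, 0.0, 0.707]
contact_force: [0.3, -0.0, -5.8]
finger_gap: 0.0271
t: 39.15
tool_pos: [0.63, 0.1954, 0.159]
tool_rot: [-0.001, 0.708, 0.0, 0.707]
contact_force: [-0.9, -0.5, -4.7]
finger_gap: 0.027
```

```bash
python3 -m inch '[[[0,0,0,0.001,0,0,1],[0,0,0,0,0,0,1],[0,0,0,0,0,0,1]]]'; python3 -m inch '[[[0,0,0,0.0005,0,0,1],[0,0,0,0,0,0,1],[0,0,0,0,0,0,1]]]'
```

```text
t: 39.45
tool_pos: [0.6303, 0.1955, 0.1583]
tool_rot: [-0.001, 0.707, 0.0, 0.707]
contact_force: [-0.3, 1.1, -3.1]
finger_gap: 0.0273
t: 39.75
tool_pos: [0.6304, 0.1955, 0.1582]
tool_rot: [-0.001, 0.707, 0.0, 0.707]
contact_force: [-1.5, 0.6, 0.9]
finger_gap: 0.027
```

The cloche touches down at the predicted 0.1582. I release, rise and check.

```bash
python3 -m inch '[[[0,0,0,0,0,0,0.68],[0,0,0,0,0,0,0.6],[0,0,0,0,0,0,0.3],[0,0,0,0,0,0,0],[0,0,0,0,0,0,0],[0,0,0,0,0,0,0],[0,0,0,-0.02,0,0,0],[0,0,0,-0.03,0,0,0],[0,0,0,-0.04,0,0,0],[0,0,0,-0.04,0,0,0]]]'; python3 -m inch '[[[0,0,0,-0.02,0,-0.04,0],[0,0,0,0,0,-0.04,0],[0,0,0,0,0,-0.03,0],[0,0,0,0,0,0,0],[0,0,0,0,0,0,0]]]'; python3 - <<'E'
from h import *
go(); s=snap('wrist','w15'); W=cloud(s); snap('scene','s15'); snap('top','t15')
k=(W[...,2]>0.146)&(W[...,2]<0.18)&(abs(W[...,0]-.633)<.05)&(abs(W[...,1]-.194)<.05)
p=W[k];print('knob',len(p),p.min(0).round(4),p.max(0).round(4))
im=np.load('/tmp/s15.npz')['image']
a=cv2.resize(im[150:260,230:380,::-1],None,fx=2.6,fy=2.6,interpolation=2); b=cv2.resize(im[230:330,110:250,::-1],None,fx=2.86,fy=2.86,interpolation=2)
b=b[:286,:390]; a=a[:286,:390]; cv2.imwrite('pics/fin.png',np.hstack([a,b]))
# compare top images
A=np.load('/tmp/top0.npz')['image'].astype(int);B=np.load('/tmp/t15.npz')['image'].astype(int)
cv2.imwrite('pics/t15.png',B.astype(np.uint8)[...,::-1])
E
```

```text
t: 40.75
tool_pos: [0.6298, 0.1954, 0.2885]
tool_rot: [-0.001, 0.708, 0.0, 0.706]
contact_force: [0.2, 0.8, -0.2]
finger_gap: 0.0921
t: 41.25
tool_pos: [0.5204, 0.1955, 0.3083]
tool_rot: [-0.001, 0.707, 0.001, 0.707]
contact_force: [0.9, -0.3, 0.1]
finger_gap: 0.0921
t 41.25 pos [0.5204 0.1955 0.3083] gap 0.0921 F [ 0.9 -0.3  0.1] 
M [[0.0, -0.002, 1.0], [-0.0, 1.0, 0.002], [-1.0, -0.0, 0.0]] j [-0.66  0.24  0.29  1.77 -0.07  1.15  1.22]
turn [0. 0. 0.]
knob 749 [0.6169 0.181  0.1466] [0.6428 0.2083 0.1733]
```

View pics/w15.png

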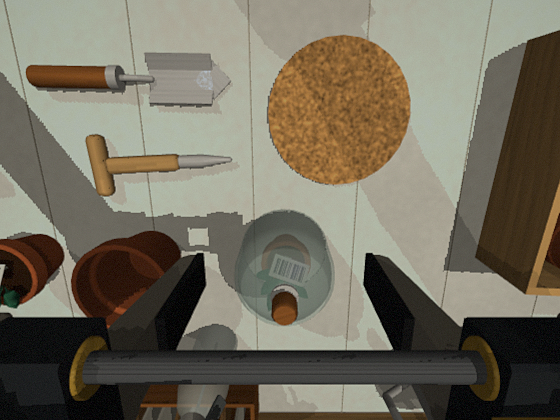

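View pics/fin.png

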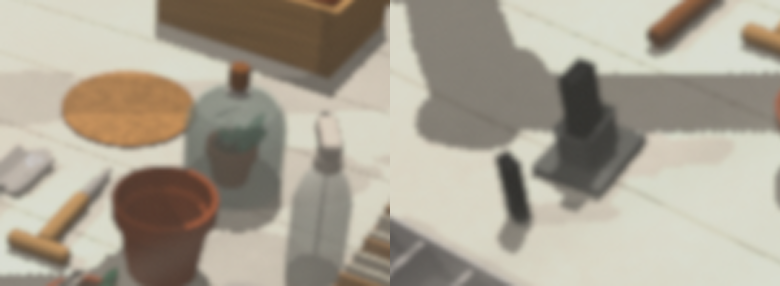

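View pics/t15.png

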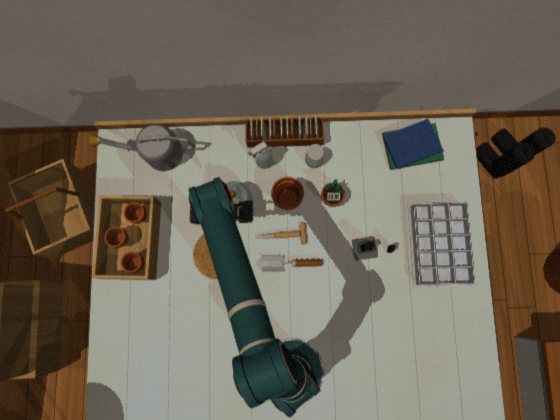

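The cloche stands flat over the pot, with the knob at (0.630, 0.195) and top at 0.173, as at the start. The scanner is home, and the other things are at their original pixels. I hand in.

```bash
python3 - <<'E'
from plant import env
print(env.close_job())
E
```

```text
the job is handed in; nothing more can be done
None
```

The job is done and handed in at about 41 s of the 72 s allowed. No verdict was given and I had no direct confirmation of a read, so that rests on the pose measurements below.

- **Cloche to mat:** I lifted it off level and stood it on the cork mat.
- **Scan:** I held the scanner still for about 2 s. By my measurements the window was 60 mm from the label, 0.6 mm off its middle and within 0.1° of square, lengthwise to the label.
- **Scanner back:** it is nose down in the stand and fully home. Its top is at the same height as before (about 0.117 m), and its position is within about 1 mm of where it started.
- **Cloche back:** it stands flat over the pot, about 1 mm from its original spot, with the knob top at 0.173 m.

In the closing pictures nothing else had visibly moved, though in the top view the arm hid part of the mat and cloche. The forces I read stayed under 6 N throughout. None of my checks failed or disagreed.

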